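# Wind the hand-cranked espresso press home and fold its handle away

## Robot

A 6-joint arm with a two-finger parallel gripper is mounted at the origin on the work surface. World frame = base frame: x ahead of the robot, y to its left, z up, the work surface at z = 0. Lengths are in m, angles in degrees, forces in N, time in s.
With the tool pointing down it reaches from about 0.35 to 0.875 m from the base axis. Payload 4.2 kg.
Tool frame: the origin (TCP) lies midway between the tips of the shut fingers; the grasp point (between the pads) lies 19 mm behind it (r.pinch_z is the distance from the TCP to the grasp point, in m); z points along the fingers, y is the line along which they close (so a half turn about z gives the same grasp; the last joint's range is limited). The gripper opens to 87 mm and grips with 3 to 60 N. Pads are 19 mm wide; open, the fingers measure 117 mm over their backs; the gripper's body (75 mm by 190 mm) begins 51 mm behind the grasp point.
Start: joints at [79.217, 22.042, 0.453, 0, -68.411, -14.817], TCP at [0.27, 0.564, 0.223] pointing down, gripper open.
Joint ranges: [-179.83, 179.83], [-69.29, 118.12], [-61.27, 80.66], [-181.25, 117.63], [-171.15, -9.14], [-177.46, 177.46]. Speed limits (degrees/s): [159.86, 159.86, 180, 180, 180, 180].

## Interface

Orientations are given as a 3x3 rotation matrix whose columns are the frame's x, y, z axes.
In Python, from station import r, imaging, models gives the robot as it stands. The module is installed in compiled form; this text tells all that it offers.
- The arm moves only by the tool apply_moves, never from a script. Its argument "moves" is a list of rows, each a list of 2 entries, a list of its own where there are three numbers: the shift along the tool's x, y, z in m, then the turn about the tool's z in degrees. A call has 1 to 5 rows; each row shifts and turns the commanded pose from where the row before left it, along the tool's axes as they then stand; what a row does not reach is not made up. A row lasts 1/12 s, in which the tool goes at most 41.7 mm and 7.16 degrees, less where a joint would pass 70% of its speed; a pose out of reach is approached as far as the arm can. A call is refused whole if a number of a shift passes 0.0417 or a number of a turn 7.16, either way. A call with a gripper value outside its range is refused whole. "hand" is the finger opening in m, from 0 to 0.087, set as the call begins (left out, the last holds). The fingers move at their own pace and stop on an object; the grip force is fixed at half the most. Time passes only in rows, so rows that do not move let the fingers close. It gives the time, the measured TCP pose, the force, the opening and the grip force at its end, in the units of the state.
- r.sense(): the state, without advancing time (a new reading comes with each control period).
- imaging.capture(name): name is "side" or "top"; returns a dict with "frame" (384x512x3 uint8, blue, green, red), "intrinsics" (3x3 intrinsics, pixels), "eye" and "orientation" of the camera in the world. Camera axes: x right, y down, z forward; pixel columns grow to the right and rows downward; lengths in m; the calibration is good to about 2 mm. A picture is of the moment at which its call begins. There is no depth.
- r.finish_job(): hands the job in; it is judged then, once.
Trained networks look in a picture, given as the dict that the camera call returned (one of the last four; its "shot" number tells which), for a name from the list of things; names that differ only in an ending like _2 or _b are one class to them, and where a whole thing is asked for, a point or a joint stands for the part that bears it (a point fixed in the world has none). Each returns a list of dicts, best first, with "confidence" (0 to 1); they miss things now and then, are a little off and sometimes report something else, mostly with a low value. They report only what shows in the picture. A call takes as long as a camera call.
- models.cut_out(picture, target): "region" (384x512 bool, what is visible of it) and "extent" ([left, top, width, height] as shares, 0 to 1, of the picture: columns of its width, rows of its height, round what is visible of it).
- models.place_of(picture, target): "at" ([column, row] as shares, 0 to 1, of the picture: columns of its width, rows of its height: a listed point, or the origin of a listed thing).
The state is a dict: "time_s": time; "joints": joint angles; "joint_velocities": joint speeds; "effort": joint torques, N m; "tcp_pos": TCP position; "ee_rot": TCP orientation; "wrist_force": force on the tool from outside, world axes, zero at the start; "moment": the same for the moment, N m; "gripper_width": opening from 0.0 (shut) to 1.0 (fully open); "gripper_force": force on a finger pad.
Only numpy, scipy, OpenCV 4.12 (cv2) and the standard library are available. Lean on these libraries where they do the work, as an engineer would, in place of code of your own. Each camera call takes 0.05 s, during which the arm holds its last target. There are 200 camera calls.

## Task

Close down the hand-cranked espresso press: swing the folded wooden grip on its crank arm up until it stands fully upright, then wind the crank clockwise (seen from above) by that grip until you feel the piston come firmly up against its seat, without forcing it and twisting the chamber in its stand. Then fold the grip back down flat along the arm and let go, leaving the press standing where it is and its shot glass and the other things on the counter undisturbed.

Things in the scene. Friction and masses are not known exactly. Their poses are not given: they have to be found in the camera images.
- press: Screw-driven espresso press, 6 kg, loose on rubber feet: steel base 210 x 180 mm, two rear posts, round chamber with wooden band (78 mm diameter, 86 to 220 mm up) and on top a rising screw with the crank. Origin: on the counter under the spindle's vertical axis; z up; x towards the posts. Tips or slides if pushed sideways at the crank with over about 17 N.
- hub (a point): Point on the spindle's vertical axis at mid-thickness of the crank arm, about 252 to 258 mm above the counter. Its x axis points outward along the arm, z up. Sinks 3 mm per clockwise turn. The arm is a steel bar 14 mm wide and 8 mm thick, 20 mm or more clear of the chamber below.
- pivot (a point): Centre of the folding grip's horizontal hinge pin, in a fork (18 mm wide) at the arm's outer end: 80 mm from the hub along the arm and 17 mm above it. Its x axis points outward along the arm, y along the pin.
- grip (a point): Middle of the grip's wooden sleeve, on its axis, 35 mm from the pivot. Sleeve 22 mm in diameter, 44 mm long, spins freely on its core; an end button reaches 61 mm from the pivot. Folded, it lies along the top of the arm from pivot to hub, 2 mm above it; fingers pass on both sides as the arm is narrower. Upright, it stands above the pivot.
- fold (a joint): Folding of the grip on its hinge pin: 0 rad = flat along the arm, 1.57 rad = standing upright (stop). The hinge is stiff, about 0.08 N m (2.3 N at the middle of the sleeve), and stays where it is left.
- piston (a joint): Piston wound down, m: 0.003 more per full clockwise turn; 0 to 0.0025 at the start. It comes up hard on its seat between 0.0053 and 0.006. 0.1 rad of crank is only 0.05 mm: too fine to read off, it must be felt. The screw drags with about 4.4 N at the grip and stays where it is left; at the seat the force rises steeply. 3 to 6 N above the drag is firmly home.
- chamber (a joint): Turning of the brew chamber in the stand's ring, clockwise seen from above, rad; 0 at the start. Only clamped there: it stays put in normal winding, but is twisted round, with screw and all, if the crank is forced with over about 12 N at the grip.
- shot_glass: Clear shot glass, 50 mm diameter at the rim, 58 mm tall, 110 g, standing loose on the drip grid of the press under the spout. Origin: centre of its underside.
- milk_jug: Squat copper milk jug, 86 mm diameter, 85 mm tall, bow handle to its +y side reaching 74 mm out, loose on the counter. Origin: centre of its underside.
- distributor: Round anodised coffee distribution tool, 64 mm diameter, 41 mm tall, loose on the counter. Origin: centre of its underside.
- filter_basket: Round steel filter basket, 70 mm diameter at its rim, 26 mm tall, loose on the counter. Origin: centre of its underside.

How it is judged:
By the outcome, as a careful person would: the job done as asked, in the order asked, and still so for the second after the job is handed in, with the robot touching nothing.
It also fails if it takes over 72 s, if anything falls off the work surface, if the arm or the gripper's body presses on something with over 40 N, if the wrist force passes 120 N, or if a joint passes its speed limit or range.

## Working session

There is one attempt and no reset: what is moved stays moved. The work goes in short steps, Python scripts to look and compute and a tool call to move; the robot and the scene stay as the last step left them, time stands still between calls to the robot, and variables do not carry over. Pictures are saved under pics/ and viewed, at most 10 in all, crops included, and the job is handed in when it is done.

Besides the shell and the picture viewer there is one more tool, called after "Emit:" as a command line: name --argument value ..., lists and objects as JSON in quotes. apply_moves: Moves the arm, as the interface text tells. Its arguments: {"type":"object","properties":{"moves":{"type":"array"},"hand":{"type":"number"}},"required":["moves"]}

```bash
mkdir -p pics; cat > h.py <<'E'
from station import r, imaging, models
import numpy as np, cv2
def ray(p,uv):
    K=np.array(p["intrinsics"]);d=np.linalg.solve(K,[uv[0],uv[1],1.]);R=np.array(p["orientation"]);d=R@d
    return np.array(p["eye"]),d/np.linalg.norm(d)
def tri(rs):
    A=np.zeros((3,3));b=np.zeros(3)
    for o,d in rs:
        M=np.eye(3)-np.outer(d,d);A+=M;b+=M@o
    x=np.linalg.solve(A,b);return x,[np.linalg.norm((np.eye(3)-np.outer(d,d))@(x-o)) for o,d in rs]
def proj(p,X):
    c=np.array(p["orientation"]).T@(np.array(X)-p["eye"]);q=np.array(p["intrinsics"])@c;return q[:2]/q[2]
E
python3 - <<'E'
from h import *
s=r.sense();print({k:np.round(v,3).tolist() for k,v in s.items()})
P={n:imaging.capture(n) for n in("side","top")}
for n,p in P.items():
    cv2.imwrite(f"pics/{n}0.png",p["frame"]);print(n,np.round(p["eye"],3),np.round(p["orientation"],3).tolist(),np.round(p["intrinsics"],1).tolist())
for t in["press","hub","pivot","grip","shot_glass","milk_jug","distributor","filter_basket"]:
    rs=[]
    for n,p in P.items():
        q=models.place_of(p,t)
        if q:
            uv=np.array(q[0]["at"])*[512,384];rs.append(ray(p,uv));print(t,n,uv.round(1),round(q[0]["confidence"],2),len(q))
    if len(rs)==2:print("   ",[np.round(a,4) for a in tri(rs)])
E
```

```text
{'time_s': 0.0, 'joints': [79.216, 22.091, 0.381, -0.028, -68.41, -14.818], 'joint_velocities': [0.026, 0.012, 0.074, 0.069, -0.024, 0.046], 'effort': [0.0, -39.066, 18.74, 4.22, 0.011, -0.0], 'tcp_pos': [0.27, 0.563, 0.221], 'ee_rot': [[0.902, -0.432, -0.001], [-0.432, -0.902, -0.002], [0.0, 0.002, -1.0]], 'wrist_force': [-0.262, 1.033, -0.293], 'moment': [0.046, -0.002, 0.07], 'gripper_force': 0.0, 'gripper_width': 1.001}
side [ 0.041 -0.862  1.015] [[0.856, -0.341, 0.388], [-0.517, -0.553, 0.653], [-0.008, -0.76, -0.65]] [[468.3, 0.0, 254.7], [0.0, 468.3, 196.2], [0.0, 0.0, 1.0]]
top [ 0.448 -0.002  1.325] [[0.006, -0.996, 0.086], [-1.0, -0.006, 0.002], [-0.002, -0.086, -0.996]] [[404.9, 0.0, 257.6], [0.0, 404.9, 194.8], [0.0, 0.0, 1.0]]
press side [243.5 216.7] 0.98 1
press top [233.3 193.3] 0.59 1
    [array([0.5636, 0.081 , 0.0093]), array([0.0032, 0.0032])]
hub side [243.1 154.4] 0.78 1
hub top [227.7 185.2] 0.56 1
    [array([0.5659, 0.0805, 0.2479]), array([0.001, 0.001])]
pivot side [238.2 131.3] 0.66 1
pivot top [201.1 170.3] 0.76 1
    [array([0.5967, 0.1504, 0.2767]), array([0.0062, 0.0062])]
grip side [239.7 138.2] 0.42 1
grip top [213.8 177. ] 0.62 1
    [array([0.5806, 0.1163, 0.2775]), array([0.0047, 0.0047])]
shot_glass side [242.  218.1] 0.56 1
milk_jug side [298.6 334.8] 0.86 1
milk_jug top [362.2 224.7] 0.97 1
    [array([ 0.469 , -0.3451, -0.0097]), array([0.0022, 0.0022])]
distributor side [341.3 312.2] 0.56 1
distributor top [368.3 181.6] 0.61 1
    [array([ 0.6024, -0.3588,  0.0059]), array([0.0063, 0.0063])]
filter_basket side [208.3 180.8] 0.82 1
filter_basket top [159.7 195.6] 0.56 1
    [array([ 0.5586,  0.3249, -0.0104]), array([0.0006, 0.0006])]
```

```bash
python3 - <<'E'
import cv2
a=cv2.imread("pics/side0.png")[90:250,150:340];b=cv2.imread("pics/top0.png")[120:250,150:300]
a=cv2.resize(a,None,fx=2.1,fy=2.1,interpolation=2);b=cv2.resize(b,None,fx=2.6,fy=2.6,interpolation=2)
import numpy as np
h=max(a.shape[0],b.shape[0]);o=np.zeros((h,a.shape[1]+b.shape[1],3),np.uint8);o[:a.shape[0],:a.shape[1]]=a;o[:b.shape[0],a.shape[1]:]=b
cv2.imwrite("pics/z0.png",o);print(o.shape)
E
```

```text
(338, 789, 3)
```

View pics/z0.png

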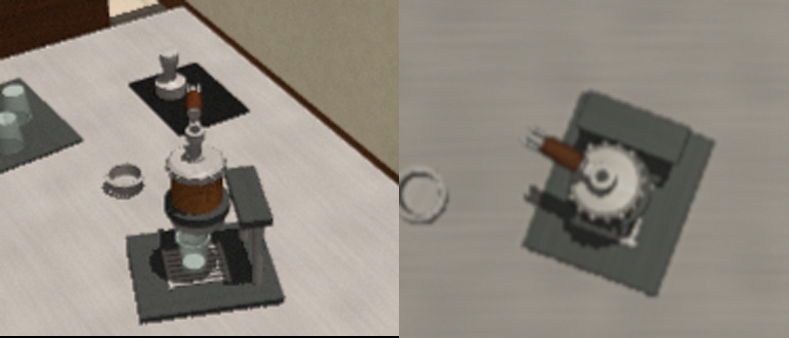

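View pics/top0.png

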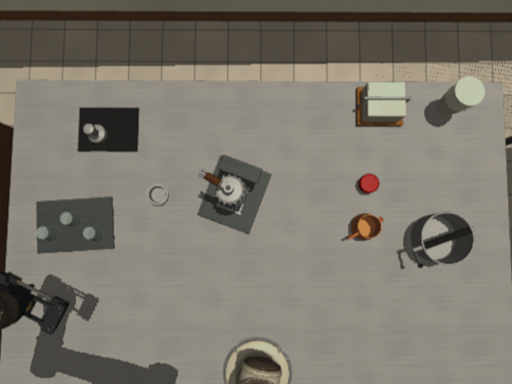

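The views show the press, with the crank arm and folded grip pointing left and up in the top view (hub ≈ (228,185), pivot ≈ (201,170) px). That is about 66° in world. Next I fit one crank model to all the keypoints.

```bash
cat >> h.py <<'E'
from scipy.optimize import least_squares
def crank(n=3,names=("hub","pivot","grip"),up=False,h0=0.2567):
    obs=[]
    for i in range(n):
        for c in("side","top"):
            p=imaging.capture(c)
            for t in names:
                q=models.place_of(p,t)
                if q and q[0]["confidence"]>.3: obs.append((p,t,np.array(q[0]["at"])*[512,384]))
    def pt(x,t):
        u=np.array([np.cos(x[2]),np.sin(x[2]),0]);H=np.array([x[0],x[1],x[3]])
        P=H+.08*u+[0,0,.017]
        return {"hub":H,"pivot":P,"grip":P+([0,0,.035] if up else -.035*u),"press":np.array([x[0],x[1],0])}[t]
    f=lambda x:np.concatenate([proj(p,pt(x,t))-uv for p,t,uv in obs]+[[(x[3]-h0)*500]])
    s=least_squares(f,[.566,.08,1.15,h0],loss="soft_l1",f_scale=1.5,x_scale=[.01,.01,.1,.01]);return s.x,obs,f(s.x)
E
python3 - <<'E'
from h import *
x,obs,res=crank(3,("hub","pivot","grip","press"))
print(x.round(4),np.degrees(x[2]))
for i,(p,t,uv) in enumerate(obs):print(t,"side" if p["eye"][1]<-.5 else "top",res[2*i:2*i+2].round(1))
E
```

```text
[0.5626 0.079  1.1422 0.258 ] 65.44598586060368
hub side [-0.8 -0.7]
pivot side [1.6 0.1]
grip side [-1.2  0.2]
press side [35.7 40.1]
hub top [-0.7  1.5]
pivot top [-1.2 -0.3]
grip top [0.3 0. ]
press top [35.2 22.6]
hub side [2.5 0.4]
pivot side [0.2 0.8]
grip side [0.4 0.7]
press side [2.9 0.3]
hub top [-0.  -0.3]
pivot top [-1.3  0.2]
grip top [-2.4 -0.7]
press top [-2.2 -1. ]
hub side [ 0.4 -2.7]
pivot side [1.8 1.1]
grip side [-1.5  0.1]
press side [-0.2 -1. ]
hub top [-0.1 -0.3]
pivot top [0.6 0.3]
grip top [0.5 1.9]
press top [-0.6  1.3]
```

Emit:
apply_moves --moves '[[[0,0,-0.04],0],[[0.0315,0.0177,-0.003],0],[[0.0315,0.0177,-0.003],0],[[0.0315,0.0177,-0.003],0],[[0.0315,0.0177,-0.003],0]]' --hand 0

```text
time_s: 2.82
tcp_pos: [0.3535, 0.4441, 0.2749]
ee_rot: [[0.902, -0.431, 0.0], [-0.431, -0.902, 0.0], [0.0, -0.0, -1.0]]
wrist_force: [0.0, 0.5, 0.4]
gripper_width: 0.706
gripper_force: 0.0
```

Emit:
apply_moves --moves '[[[0.0315,0.0177,-0.003],0],[[0.0315,0.0177,-0.003],0],[[0.0315,0.0177,-0.003],0],[[0.0315,0.0177,-0.003],0],[[0.0315,0.0177,-0.003],0]]'

```text
time_s: 3.23
tcp_pos: [0.4575, 0.2959, 0.29]
ee_rot: [[0.902, -0.432, 0.0], [-0.432, -0.902, 0.0], [0.0, -0.001, -1.0]]
wrist_force: [0.4, 0.5, -0.1]
gripper_width: 0.32
gripper_force: 0.0
```

Emit:
apply_moves --moves '[[[0.0315,0.0177,-0.004],0],[[0.0315,0.0177,-0.004],0],[[0.0315,0.0177,-0.004],0],[[0.0315,0.0177,-0.004],0],[[0.0315,0.0177,-0.004],0]]'

```text
time_s: 3.65
tcp_pos: [0.5614, 0.148, 0.31]
ee_rot: [[0.902, -0.432, 0.0], [-0.432, -0.902, 0.0], [0.0, -0.0, -1.0]]
wrist_force: [0.4, 0.5, -0.4]
gripper_width: 0.016
gripper_force: 0.0
```

Emit:
apply_moves --moves '[[[0.0315,0.0177,0],0],[[0,0,0],6.84],[[0,0,0],6.84],[[0,0,0],6.84],[[0,0,0],6.84]]'

```text
time_s: 4.07
tcp_pos: [0.5816, 0.1195, 0.3094]
ee_rot: [[0.597, -0.802, -0.0], [-0.802, -0.597, -0.0], [-0.0, 0.0, -1.0]]
wrist_force: [0.1, 0.2, -0.2]
gripper_width: 0.006
gripper_force: 0.0
```

Emit:
apply_moves --moves '[[[0,0,0],6.84],[[0,0,0],6.84],[[0,0,0],6.84],[[0,0,0],6.84],[[0,0,0],6.84]]'

```text
time_s: 4.48
tcp_pos: [0.5814, 0.12, 0.3096]
ee_rot: [[0.044, -0.999, 0.0], [-0.999, -0.044, 0.0], [-0.0, -0.0, -1.0]]
wrist_force: [0.3, 0.3, -0.0]
gripper_width: 0.006
gripper_force: 0.0
```

Emit:
apply_moves --moves '[[[0,0,0],6.84],[[0,0,0],6.84],[[0,0,0],6.84],[[0,0,0],6.84],[[0,0,0],0]]'

```text
time_s: 4.9
tcp_pos: [0.5814, 0.12, 0.3096]
ee_rot: [[-0.417, -0.909, -0.0], [-0.909, 0.417, 0.0], [-0.0, 0.0, -1.0]]
wrist_force: [-0.5, 0.6, 0.4]
gripper_width: 0.005
gripper_force: 0.0
```

Emit:
apply_moves --moves '[[[0,0,0.007],0],[[0,0,0.007],0],[[0,0,0.005],0],[[0,0,0.002],0],[[0,0,0],0]]'

```text
time_s: 5.32
tcp_pos: [0.581, 0.1199, 0.2874]
ee_rot: [[-0.414, -0.91, -0.002], [-0.91, 0.414, -0.001], [0.002, 0.001, -1.0]]
wrist_force: [0.2, 0.4, -0.7]
gripper_width: 0.007
gripper_force: 0.0
```

Emit:
apply_moves --moves '[[[0,0,0.0005],0],[[0,0,0.0005],0]]'

```text
time_s: 5.48
tcp_pos: [0.5816, 0.1201, 0.2878]
ee_rot: [[-0.415, -0.91, 0.001], [-0.91, 0.415, 0.0], [-0.0, -0.001, -1.0]]
wrist_force: [0.8, -0.3, 0.3]
gripper_width: 0.007
gripper_force: 0.0
```

Emit:
apply_moves --moves '[[[0,0,0.0005],0],[[0,0,0],0]]'

```text
time_s: 5.65
tcp_pos: [0.5815, 0.1201, 0.2872]
ee_rot: [[-0.415, -0.91, 0.0], [-0.91, 0.415, 0.0], [-0.0, -0.0, -1.0]]
wrist_force: [-0.1, -0.0, 0.7]
gripper_width: 0.009
gripper_force: 0.0
```

Emit:
apply_moves --moves '[[[0,0,0.0005],0],[[0,0,0],0]]'

```text
time_s: 5.82
tcp_pos: [0.5814, 0.1201, 0.2866]
ee_rot: [[-0.415, -0.91, 0.0], [-0.91, 0.415, 0.0], [-0.0, -0.0, -1.0]]
wrist_force: [0.8, -0.8, -0.1]
gripper_width: 0.003
gripper_force: 0.0
```

Emit:
apply_moves --moves '[[[0,0,0.0005],0],[[0,0,0],0]]'

```text
time_s: 5.98
tcp_pos: [0.5814, 0.12, 0.286]
ee_rot: [[-0.415, -0.91, -0.0], [-0.91, 0.415, -0.0], [0.0, 0.0, -1.0]]
wrist_force: [0.2, 0.5, 0.5]
gripper_width: 0.004
gripper_force: 0.0
```

Emit:
apply_moves --moves '[[[0,0,0.0005],0],[[0,0,0],0]]'

```text
time_s: 6.15
tcp_pos: [0.5814, 0.12, 0.2854]
ee_rot: [[-0.415, -0.91, -0.0], [-0.91, 0.415, -0.0], [0.0, 0.0, -1.0]]
wrist_force: [0.9, -0.1, 0.7]
gripper_width: 0.003
gripper_force: 0.0
```

Emit:
apply_moves --moves '[[[0,0,0.0005],0],[[0,0,0],0]]'

```text
time_s: 6.32
tcp_pos: [0.5814, 0.1201, 0.2849]
ee_rot: [[-0.415, -0.91, -0.0], [-0.91, 0.415, -0.0], [0.0, 0.0, -1.0]]
wrist_force: [0.1, 0.4, -0.3]
gripper_width: 0.005
gripper_force: 0.0
```

Emit:
apply_moves --moves '[[[0,0,0.0005],0],[[0,0,0],0]]'

```text
time_s: 6.48
tcp_pos: [0.5813, 0.12, 0.2844]
ee_rot: [[-0.415, -0.91, -0.0], [-0.91, 0.415, -0.0], [0.0, 0.0, -1.0]]
wrist_force: [-0.3, -0.5, -0.1]
gripper_width: 0.003
gripper_force: 0.0
```

Emit:
apply_moves --moves '[[[0,0,0.0005],0],[[0,0,0],0]]'

```text
time_s: 6.65
tcp_pos: [0.5815, 0.12, 0.2841]
ee_rot: [[-0.415, -0.91, 0.0], [-0.91, 0.415, 0.0], [-0.0, -0.0, -1.0]]
wrist_force: [-0.1, 0.6, 0.1]
gripper_width: 0.004
gripper_force: 0.0
```

Emit:
apply_moves --moves '[[[0,0,0.0005],0],[[0,0,0],0]]'

```text
time_s: 6.82
tcp_pos: [0.5816, 0.12, 0.284]
ee_rot: [[-0.415, -0.91, 0.001], [-0.91, 0.415, -0.0], [-0.0, -0.001, -1.0]]
wrist_force: [-0.3, -0.4, 1.0]
gripper_width: 0.007
gripper_force: 0.7
```

Emit:
apply_moves --moves '[[[0,0,0.0005],0],[[0,0,0],0]]'

```text
time_s: 6.98
tcp_pos: [0.5817, 0.1199, 0.2839]
ee_rot: [[-0.415, -0.91, 0.001], [-0.91, 0.415, -0.0], [-0.001, -0.001, -1.0]]
wrist_force: [-0.0, 0.2, 3.1]
gripper_width: 0.009
gripper_force: 1.7
```

Emit:
apply_moves --moves '[[[0,0,0.0005],0],[[0,0,0],0]]'

```text
time_s: 7.15
tcp_pos: [0.5819, 0.1199, 0.2838]
ee_rot: [[-0.415, -0.91, 0.002], [-0.91, 0.415, -0.0], [-0.001, -0.002, -1.0]]
wrist_force: [-0.6, -1.5, 4.7]
gripper_width: 0.006
gripper_force: 2.5
```

Emit:
apply_moves --moves '[[[0,0,-0.01],0],[[0,0,0],0],[[0,0,0],0],[[0,0,0],0],[[0,0,0],0]]' --hand 0.06

```text
time_s: 7.57
tcp_pos: [0.5811, 0.1201, 0.2919]
ee_rot: [[-0.415, -0.91, -0.001], [-0.91, 0.415, -0.0], [0.001, 0.001, -1.0]]
wrist_force: [-0.5, -0.3, -0.5]
gripper_width: 0.295
gripper_force: 0.0
```

Emit:
apply_moves --moves '[[[0,0,0],0],[[0,0,0],0],[[0,0,0],0],[[0,0,0],0],[[0,0,0],0]]'

```text
time_s: 7.98
tcp_pos: [0.5814, 0.12, 0.2925]
ee_rot: [[-0.415, -0.91, -0.0], [-0.91, 0.415, -0.0], [0.0, 0.0, -1.0]]
wrist_force: [0.2, -0.8, 0.4]
gripper_width: 0.65
gripper_force: 0.0
```

```bash
python3 - <<'E'
from h import *
x,obs,res=crank(3)
print(x.round(4),np.degrees(x[2]),np.abs(res).mean(),len(obs));s=r.sense();print(s["gripper_width"],s["tcp_pos"],s["joints"],s["time_s"])
p=imaging.capture("side");cv2.imwrite("pics/s1.png",cv2.resize(p["frame"][60:220,150:340],None,fx=4,fy=3.7,interpolation=2)[:600,:800])
E
```

```text
[0.562  0.0759 1.1687 0.2582] 66.9596722290808 3.846278136847198 15
0.6915761785482443 [0.58141114 0.12001692 0.29253081] [ 2.72786558e+01  1.67324467e+01  2.65579677e+00  3.62170620e-04
 -7.59258201e+01 -5.17983079e+01] 9.1833
```

View pics/s1.png

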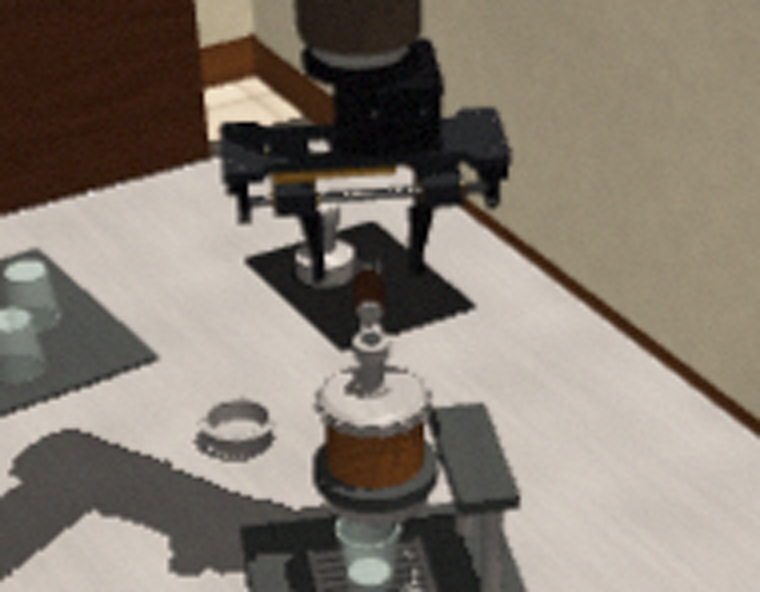

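The fingers (columns ≈318 and 418) straddle the sleeve (≈370), so it is centred. I'll go down and close.

Emit:
apply_moves --moves '[[[0,0,0.01],0],[[0,0,0.01],0],[[0,0,0.01],0],[[0,0,0.0085],0],[[0,0,0],0]]'

```text
time_s: 9.65
tcp_pos: [0.58, 0.1196, 0.2508]
ee_rot: [[-0.415, -0.91, -0.005], [-0.91, 0.415, -0.002], [0.004, 0.004, -1.0]]
wrist_force: [-0.0, 0.3, -0.6]
gripper_width: 0.691
gripper_force: 0.0
```

Emit:
apply_moves --moves '[[[0,0,0],0],[[0,0,0],0],[[0,0,0],0],[[0,0,0],0],[[0,0,0],0]]' --hand 0.015

```text
time_s: 10.07
tcp_pos: [0.5816, 0.1201, 0.2546]
ee_rot: [[-0.415, -0.91, 0.001], [-0.91, 0.415, 0.0], [-0.001, -0.001, -1.0]]
wrist_force: [0.0, -0.1, -0.5]
gripper_width: 0.398
gripper_force: 0.0
```

Emit:
apply_moves --moves '[[[0,0,0],0],[[0,0,0],0],[[0,0,0],0],[[0,0,0],0],[[0,0,0],0]]'

```text
time_s: 10.48
tcp_pos: [0.5818, 0.1199, 0.2543]
ee_rot: [[-0.415, -0.91, 0.001], [-0.91, 0.415, 0.0], [-0.0, -0.001, -1.0]]
wrist_force: [1.3, -0.7, -0.2]
gripper_width: 0.244
gripper_force: 29.6
```

Emit:
apply_moves --moves '[[[-0.0005,0,-0.0061],0],[[-0.0016,0,-0.0059],0],[[-0.0026,0,-0.0055],0],[[0,0,0],0]]'

```text
time_s: 10.82
tcp_pos: [0.5823, 0.124, 0.2709]
ee_rot: [[-0.415, -0.91, -0.004], [-0.91, 0.415, -0.002], [0.003, 0.003, -1.0]]
wrist_force: [-0.6, -2.3, -6.2]
gripper_width: 0.245
gripper_force: 30.0
```

Emit:
apply_moves --moves '[[[-0.0035,0,-0.005],0],[[-0.0043,0,-0.0043],0],[[-0.005,0,-0.0035],0],[[0,0,0],0]]'

```text
time_s: 11.15
tcp_pos: [0.5871, 0.1342, 0.284]
ee_rot: [[-0.415, -0.91, -0.006], [-0.91, 0.415, -0.005], [0.007, 0.003, -1.0]]
wrist_force: [-1.4, -6.4, -5.7]
gripper_width: 0.245
gripper_force: 29.9
```

Emit:
apply_moves --moves '[[[-0.0055,0,-0.0026],0],[[-0.0059,0,-0.0016],0],[[0,0,0],0]]'

```text
time_s: 11.4
tcp_pos: [0.5913, 0.1434, 0.2893]
ee_rot: [[-0.415, -0.91, -0.006], [-0.91, 0.415, -0.007], [0.009, 0.003, -1.0]]
wrist_force: [-3.5, -8.8, -2.4]
gripper_width: 0.243
gripper_force: 29.9
```

Emit:
apply_moves --moves '[[[-0.0041,0,-0.0005],0],[[0,0,0],0]]'

```text
time_s: 11.57
tcp_pos: [0.593, 0.1468, 0.2905]
ee_rot: [[-0.415, -0.91, -0.006], [-0.91, 0.415, -0.007], [0.009, 0.002, -1.0]]
wrist_force: [-5.1, -9.0, -0.1]
gripper_width: 0.244
gripper_force: 29.9
```

```bash
python3 - <<'E'
from h import *
p=imaging.capture("side");q=imaging.capture("top")
a=cv2.resize(p["frame"][70:170,190:290],None,fx=4,fy=4,interpolation=2);b=cv2.resize(q["frame"][130:230,160:260],None,fx=4,fy=4,interpolation=2)
cv2.imwrite("pics/s2.png",np.hstack([a,b]))
E
```

```text
(no output)
```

View pics/s2.png

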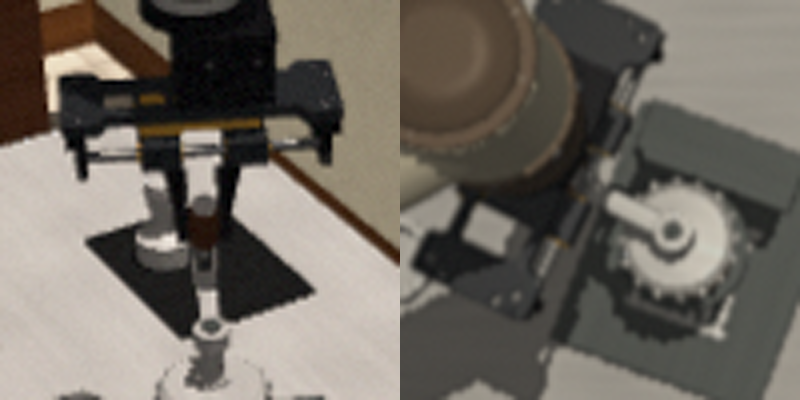

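The grip is nearly upright between the fingers (left view, column ≈200). It is still about 9° short by the measured radius. I'll push on gently and try a lighter finger setting.

Emit:
apply_moves --moves '[[[0,0,0],0],[[0,0,0],0]]' --hand 0.0212

```text
time_s: 11.83
tcp_pos: [0.5933, 0.1474, 0.2907]
ee_rot: [[-0.415, -0.91, -0.004], [-0.91, 0.415, -0.005], [0.006, 0.001, -1.0]]
wrist_force: [-3.6, -6.1, -0.8]
gripper_width: 0.245
gripper_force: 14.5
```

Emit:
apply_moves --moves '[[[-0.001,0,0],0],[[-0.001,0,0],0],[[0,0,0],0]]'

```text
time_s: 12.08
tcp_pos: [0.5948, 0.1504, 0.2915]
ee_rot: [[-0.414, -0.91, -0.001], [-0.91, 0.414, -0.003], [0.003, -0.0, -1.0]]
wrist_force: [-4.9, -5.1, 0.6]
gripper_width: 0.246
gripper_force: 10.8
```

Emit:
apply_moves --moves '[[[-0.001,0,0],0],[[-0.0005,0,0],0],[[0,0,0],0]]'

```text
time_s: 12.33
tcp_pos: [0.5955, 0.152, 0.2917]
ee_rot: [[-0.414, -0.91, -0.001], [-0.91, 0.414, -0.003], [0.003, -0.0, -1.0]]
wrist_force: [-5.0, -4.9, 1.4]
gripper_width: 0.244
gripper_force: 10.1
```

Emit:
apply_moves --moves '[[[-0.001,0,0],0],[[0,0,0],0],[[0,0,0],0]]'

```text
time_s: 12.58
tcp_pos: [0.596, 0.1529, 0.2919]
ee_rot: [[-0.414, -0.91, -0.0], [-0.91, 0.414, -0.002], [0.002, -0.001, -1.0]]
wrist_force: [-4.8, -3.9, 2.3]
gripper_width: 0.246
gripper_force: 9.7
```

Emit:
apply_moves --moves '[[[-0.001,0,0],0],[[0,0,0],0],[[0,0,0],0]]'

```text
time_s: 12.83
tcp_pos: [0.5965, 0.1539, 0.292]
ee_rot: [[-0.414, -0.91, -0.0], [-0.91, 0.414, -0.002], [0.002, -0.001, -1.0]]
wrist_force: [-4.0, -4.0, 2.1]
gripper_width: 0.249
gripper_force: 9.1
```

Emit:
apply_moves --moves '[[[-0.001,0,0],0],[[0,0,0],0],[[0,0,0],0]]'

```text
time_s: 13.08
tcp_pos: [0.597, 0.1549, 0.2921]
ee_rot: [[-0.414, -0.91, 0.0], [-0.91, 0.414, -0.002], [0.002, -0.001, -1.0]]
wrist_force: [-4.9, -3.9, 1.7]
gripper_width: 0.241
gripper_force: 8.2
```

Emit:
apply_moves --moves '[[[0,0,0],0],[[0,0,0],0],[[-0.001,0,0],0],[[0,0,0],0]]' --hand 0.015

```text
time_s: 13.42
tcp_pos: [0.597, 0.1551, 0.2921]
ee_rot: [[-0.414, -0.91, -0.001], [-0.91, 0.414, -0.004], [0.004, -0.001, -1.0]]
wrist_force: [-4.3, -5.3, 2.3]
gripper_width: 0.24
gripper_force: 30.0
```

Emit:
apply_moves --moves '[[[-0.001,0,0],0],[[0,0,0],0],[[0,0,0],0]]'

```text
time_s: 13.67
tcp_pos: [0.5972, 0.1554, 0.2921]
ee_rot: [[-0.414, -0.91, -0.002], [-0.91, 0.415, -0.005], [0.005, -0.0, -1.0]]
wrist_force: [-5.2, -6.5, 2.2]
gripper_width: 0.24
gripper_force: 30.0
```

```bash
python3 - <<'E'
from h import *
p=imaging.capture("side");q=imaging.capture("top")
a=cv2.resize(p["frame"][90:170,205:265],None,fx=7,fy=7,interpolation=2);b=cv2.resize(q["frame"][130:230,160:260],None,fx=3,fy=5.6,interpolation=2)
cv2.imwrite("pics/s3.png",np.hstack([a,b]))
for t in("hub","pivot","grip"):
    rs=[]
    for c in(p,q):
        k=models.place_of(c,t)
        if k: print(t,np.array(k[0]["at"])*[512,384],k[0]["confidence"],proj(c,r.sense()["tcp_pos"]))
E
```

```text
hub [241.92   153.4848] 0.54 [239.43269566 125.65812949]
hub [228.7104 184.8192] 0.59 [197.2754373 171.3984336]
pivot [200.8064 175.296 ] 0.65 [197.28518497 171.40555684]
grip [241.6128 122.496 ] 0.68 [239.42960554 125.65174457]
```

View pics/s3.png

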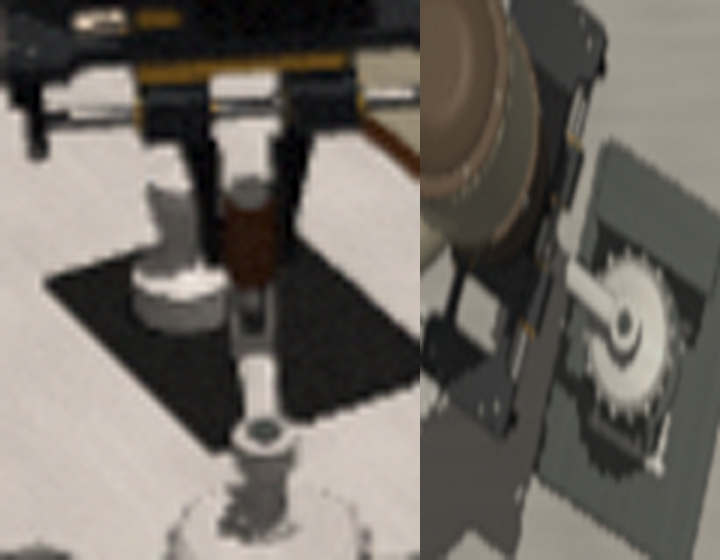

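With a firm grip, a 2 mm command moved it only 0.5 mm and the force rose, so the grip is against its upright stop. The picture agrees: the brown sleeve stands vertical at (250,240). Next I generate the winding rows.

```bash
cat > w.py <<'E'
import numpy as np,sys
# th0 deg, total deg (clockwise), step deg, [radial out corr mm spread]
def rows(th0,tot,step,R=.080,per=5,corr=0,zc=.003):
    n=int(round(tot/step));T=np.radians(th0-np.arange(n+1)*step);Rr=R+np.linspace(0,corr,n+1)
    P=np.c_[Rr*np.cos(T),Rr*np.sin(T)];ps=np.radians(-114.5)
    X=np.array([np.cos(ps),np.sin(ps)]);Y=np.array([np.cos(ps+4.71238898),np.sin(ps+4.71238898)])
    W=np.c_[P@X,P@Y];W=np.round(W,4);D=np.diff(W,axis=0)
    out=[f"[[{a:.4f}, {b:.4f}, {zc*step/360:.4f}], 0]" for a,b in D]
    for i in range(0,n,per):print("["+", ".join(out[i:i+per])+"]")
    print("end angle",th0-n*step)
def ft(f,th):
    t=np.radians(th);u=np.array([np.cos(t),np.sin(t)]);c=np.array([u[1],-u[0]]);f=np.array(f[:2]);return "out %.1f drag %.1f"%(f@u,-(f@c))
E
python3 -c "
from w import *
print(ft([-5.2,-6.5],65.5));rows(65.5,40,8)"
```

```text
out -8.1 drag 2.0
[[[0.0008, -0.0111, 0.0001], 0], [[0.0023, -0.0110, 0.0001], 0], [[0.0038, -0.0104, 0.0001], 0], [[0.0053, -0.0099, 0.0001], 0], [[0.0065, -0.0090, 0.0001], 0]]
end angle 25.5
```

Emit:
apply_moves --moves '[[[0.0015,0,0],0],[[0,0,0],0]]'

```text
time_s: 14.23
tcp_pos: [0.5971, 0.1553, 0.2921]
ee_rot: [[-0.414, -0.91, 0.0], [-0.91, 0.414, -0.002], [0.002, -0.001, -1.0]]
wrist_force: [-3.7, -4.1, 2.1]
gripper_width: 0.24
gripper_force: 30.0
```

Emit:
apply_moves --moves '[[[0.0008,-0.0111,0.0001],0],[[0.0023,-0.011,0.0001],0],[[0,0,0],0]]'

```text
time_s: 14.48
tcp_pos: [0.6165, 0.1431, 0.292]
ee_rot: [[-0.415, -0.91, -0.0], [-0.91, 0.415, -0.002], [0.002, -0.001, -1.0]]
wrist_force: [-6.2, -2.7, 3.5]
gripper_width: 0.236
gripper_force: 29.8
```

Emit:
apply_moves --moves '[[[0.0038,-0.0104,0.0001],0],[[0.0053,-0.0099,0.0001],0],[[0.0065,-0.009,0.0001],0],[[0,0,0],0]]'

```text
time_s: 14.82
tcp_pos: [0.6384, 0.1183, 0.2918]
ee_rot: [[-0.415, -0.91, 0.005], [-0.91, 0.415, 0.002], [-0.004, -0.004, -1.0]]
wrist_force: [-1.4, -1.1, 2.0]
gripper_width: 0.218
gripper_force: 28.2
```

```bash
python3 - <<'E'
from h import *
p=imaging.capture("side");q=imaging.capture("top")
a=cv2.resize(p["frame"][85:165,205:285],None,fx=6,fy=7,interpolation=2);b=cv2.resize(q["frame"][130:230,160:260],None,fx=3.2,fy=5.6,interpolation=2)
cv2.imwrite("pics/s4.png",np.hstack([a,b]))
T=np.array(r.sense()["tcp_pos"])
for t in("hub","pivot","grip"):
    for n,c in(("s",p),("t",q)):
        k=models.place_of(c,t)
        if k: print(t,n,np.array(k[0]["at"])*[512,384],k[0]["confidence"])
for c in(p,q):print(proj(c,T),proj(c,T+[0,0,.019]),[proj(c,[.5626,.079,.256]).round(1)])
E
```

```text
hub s [243.6096 154.2144] 0.86
hub t [228.4032 185.8944] 0.71
pivot s [257.792  133.7856] 0.74
pivot t [217.2928 157.0176] 0.78
grip s [344.0128 312.384 ] 0.74
[258.34299462 127.59702436] [258.32278144 121.87641063] [array([242.6, 152.6])]
[211.94826882 155.69213134] [211.09499387 154.32739557] [array([227.8, 186.4])]
```

View pics/s4.png

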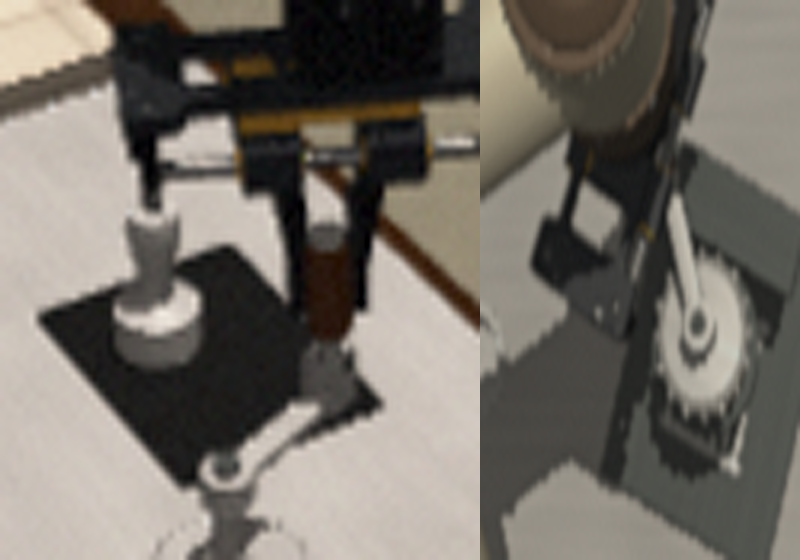

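The sleeve is upright but has slid towards the edge of the pads, offset ≈ 12 mm along tool +x. I'll compute where it is before regripping.

```bash
python3 - <<'E'
from h import *
x,obs,res=crank(3,("hub","pivot"),up=True,h0=.256)
print(x.round(4),np.degrees(x[2]),np.abs(res).mean(),len(obs))
u=np.array([np.cos(x[2]),np.sin(x[2])])
T=np.array(r.sense()["tcp_pos"]);R=np.array(r.sense()["ee_rot"])
P=np.array([*(x[:2]+.08*u),T[2]]);P2=np.array([.5626+.08*u[0],.079+.08*u[1],T[2]])
print(P,R.T@(P-T),R.T@(P2-T))
for t in["pivot","hub"]:
    print(t,tri([ray(p,uv) for p,n,uv in obs if n==t]))
E
```

```text
[ 0.5615  0.0789 -5.8228  0.2542] -333.62470482177025 4.823164574344579 12
[0.63316979 0.11446953 0.29160997] [ 5.71562541e-03  3.10504979e-03 -3.35043795e-05] [ 5.19526660e-03  2.13057517e-03 -2.64909134e-05]
pivot (array([0.62064298, 0.1414521 , 0.26726116]), [np.float64(0.03227678538547416), np.float64(0.1397937146180664), np.float64(0.017229661342027212), np.float64(0.03480900973051841), np.float64(0.02910266708868422), np.float64(0.030722104484933208)])
hub (array([0.56135045, 0.08001544, 0.25347516]), [np.float64(0.0056154722581047666), np.float64(0.004535039184193683), np.float64(0.010365600633230714), np.float64(0.004040543285587493), np.float64(0.0077418043274641735), np.float64(0.004623203126302079)])
```

```bash
python3 - <<'E'
from h import *
p=imaging.capture("side");q=imaging.capture("top")
H=np.array([.5622,.079,.256]);T=np.array(r.sense()["tcp_pos"]);R=np.array(r.sense()["ee_rot"])
for a in range(8,34,3):
    u=np.array([np.cos(np.radians(a)),np.sin(np.radians(a)),0]);P=H+.08*u+[0,0,.017]
    d=P-T;print(a,"side",proj(p,P).round(1),"top",proj(q,P).round(1),"arm mid top",proj(q,H+.045*u).round(1),"gripmid side",proj(p,P+[0,0,.035]).round(1),"tool",(R.T@d)[:2].round(4))
E
```

```text
8 side [264.4 137.4] top [223.5 155.9] arm mid top [225.7 169.9] gripmid side [264.5 126.9] tool [ 0.0245 -0.0144]
11 side [263.5 136.8] top [221.9 156.2] arm mid top [224.8 170.1] gripmid side [263.5 126.3] tool [ 0.021 -0.012]
14 side [262.4 136.2] top [220.4 156.5] arm mid top [224.  170.2] gripmid side [262.5 125.7] tool [ 0.0177 -0.0095]
17 side [261.4 135.7] top [218.8 156.9] arm mid top [223.1 170.5] gripmid side [261.4 125.2] tool [ 0.0145 -0.0068]
20 side [260.2 135.2] top [217.3 157.4] arm mid top [222.3 170.7] gripmid side [260.2 124.7] tool [ 0.0114 -0.004 ]
23 side [259.1 134.7] top [215.8 158. ] arm mid top [221.4 171.1] gripmid side [259.1 124.2] tool [ 0.0085 -0.0009]
26 side [257.9 134.2] top [214.4 158.6] arm mid top [220.6 171.4] gripmid side [257.8 123.8] tool [0.0057 0.0022]
29 side [256.6 133.8] top [212.9 159.3] arm mid top [219.8 171.8] gripmid side [256.6 123.4] tool [0.0031 0.0055]
32 side [255.4 133.5] top [211.5 160.1] arm mid top [219.1 172.3] gripmid side [255.3 123. ] tool [0.0007 0.0089]
```

Emit:
apply_moves --moves '[[[0,0,0],0],[[0,0,0],0],[[0,0,0],0]]' --hand 0.032

```text
time_s: 16.47
tcp_pos: [0.6366, 0.1185, 0.2882]
ee_rot: [[-0.415, -0.91, -0.001], [-0.91, 0.415, 0.0], [0.0, 0.001, -1.0]]
wrist_force: [-0.2, -0.5, 0.4]
gripper_width: 0.339
gripper_force: 0.0
```

Emit:
apply_moves --moves '[[[0.003,0,0],0],[[0.003,0,0],0],[[0.003,0,0],0],[[0,0,0],0]]'

```text
time_s: 16.8
tcp_pos: [0.6329, 0.1093, 0.2884]
ee_rot: [[-0.416, -0.91, -0.001], [-0.91, 0.416, -0.0], [0.0, 0.0, -1.0]]
wrist_force: [0.3, 0.6, -0.6]
gripper_width: 0.365
gripper_force: 0.0
```

Emit:
apply_moves --moves '[[[0,0,0],0],[[0,0,0],0],[[0,0,0],0],[[0,0,0],0]]' --hand 0.015

```text
time_s: 17.13
tcp_pos: [0.6347, 0.1098, 0.2887]
ee_rot: [[-0.415, -0.91, 0.003], [-0.91, 0.415, -0.0], [-0.001, -0.003, -1.0]]
wrist_force: [5.3, -1.6, -2.5]
gripper_width: 0.247
gripper_force: 29.7
```

```bash
python3 - <<'E'
from h import *
p=imaging.capture("side");q=imaging.capture("top")
H=np.array([.5622,.079,.256]);T=np.array(r.sense()["tcp_pos"]);R=np.array(r.sense()["ee_rot"])
for n,c in(("side",p),("top",q)):
    for t in("pivot","grip","hub"):
        k=models.place_of(c,t)
        for j in k[:2]:print(n,t,(np.array(j["at"])*[512,384]).round(1),round(j["confidence"],2))
for a in range(14,34,3):
    u=np.array([np.cos(np.radians(a)),np.sin(np.radians(a)),0]);P=H+.08*u+[0,0,.017]
    d=P-T;print(a,"side",proj(p,P).round(1),"top",proj(q,P).round(1),(R.T@d)[:2].round(4))
E
```

```text
side pivot [257.1 134. ] 0.91
side grip [259.6 126. ] 0.58
side hub [241.2 153.8] 0.8
side hub [208.8 178.5] 0.37
top pivot [216.5 160.8] 0.44
top hub [228.1 188.1] 0.7
14 side [262.4 136.2] top [220.4 156.5] [ 0.0083 -0.0093]
17 side [261.4 135.7] top [218.8 156.9] [ 0.0051 -0.0066]
20 side [260.2 135.2] top [217.3 157.4] [ 0.002  -0.0038]
23 side [259.1 134.7] top [215.8 158. ] [-0.0009 -0.0007]
26 side [257.9 134.2] top [214.4 158.6] [-0.0036  0.0024]
29 side [256.6 133.8] top [212.9 159.3] [-0.0062  0.0057]
32 side [255.4 133.5] top [211.5 160.1] [-0.0086  0.0091]
```

Emit:
apply_moves --moves '[[[0,0,0],-6.9],[[0,0,0],-6.9],[[0,0,0],-6.9],[[0,0,0],-6.9],[[0,0,0],-6.9]]'

```text
time_s: 17.95
tcp_pos: [0.6339, 0.1104, 0.2887]
ee_rot: [[0.179, -0.984, 0.002], [-0.984, -0.179, 0.001], [-0.0, -0.002, -1.0]]
wrist_force: [1.9, 1.1, -0.8]
gripper_width: 0.245
gripper_force: 29.9
```

Emit:
apply_moves --moves '[[[0,0,0],-6.9],[[0,0,0],-6.9],[[0,0,0],-6.9],[[0,0,0],-6.9],[[0,0,0],-6.9]]'

```text
time_s: 18.37
tcp_pos: [0.6327, 0.1098, 0.2887]
ee_rot: [[0.705, -0.709, -0.002], [-0.709, -0.705, -0.001], [-0.001, 0.002, -1.0]]
wrist_force: [-0.2, -0.5, 1.6]
gripper_width: 0.247
gripper_force: 30.0
```

Emit:
apply_moves --moves '[[[0,0,0],-6.9],[[0,0,0],-6.9],[[0,0,0],-6.9],[[0,0,0],-6.9],[[0,0,0],-6.9]]'

```text
time_s: 18.78
tcp_pos: [0.632, 0.1084, 0.2887]
ee_rot: [[0.983, -0.186, -0.004], [-0.186, -0.983, -0.003], [-0.003, 0.004, -1.0]]
wrist_force: [-1.5, -3.7, 0.7]
gripper_width: 0.248
gripper_force: 30.0
```

Emit:
apply_moves --moves '[[[0,0,0],-6.9],[[0,0,0],-6.9],[[0,0,0],-6.9],[[0,0,0],-6.9],[[0,0,0],-6.9]]'

```text
time_s: 19.2
tcp_pos: [0.6318, 0.1078, 0.2887]
ee_rot: [[0.915, 0.403, -0.004], [0.403, -0.915, -0.004], [-0.005, 0.002, -1.0]]
wrist_force: [-2.1, -4.8, 0.7]
gripper_width: 0.24
gripper_force: 30.0
```

Emit:
apply_moves --moves '[[[0,0,0],0],[[0,0,0],0]]'

```text
time_s: 19.37
tcp_pos: [0.6318, 0.1079, 0.2887]
ee_rot: [[0.917, 0.398, -0.004], [0.398, -0.917, -0.004], [-0.005, 0.002, -1.0]]
wrist_force: [-1.1, -4.4, -0.1]
gripper_width: 0.245
gripper_force: 30.0
```

Emit:
apply_moves --moves '[[[-0.0006,0.0098,0.0001],7],[[-0.0006,0.0097,0],7],[[-0.0006,0.0098,0.0001],7],[[-0.0006,0.0097,0],7],[[-0.0006,0.0098,0.0001],7]]'

```text
time_s: 19.78
tcp_pos: [0.6359, 0.0634, 0.2882]
ee_rot: [[0.979, -0.204, -0.005], [-0.204, -0.979, 0.002], [-0.006, -0.001, -1.0]]
wrist_force: [-6.6, 5.8, 2.4]
gripper_width: 0.244
gripper_force: 30.0
```

Emit:
apply_moves --moves '[[[0,0,0],0],[[0,0,0],0]]'

```text
time_s: 19.95
tcp_pos: [0.6354, 0.0619, 0.2883]
ee_rot: [[0.98, -0.2, -0.006], [-0.2, -0.98, -0.0], [-0.006, 0.001, -1.0]]
wrist_force: [-6.0, 1.5, 1.4]
gripper_width: 0.242
gripper_force: 30.0
```

Emit:
apply_moves --moves '[[[0.0015,0,0],0],[[0,0,0],0]]'

```text
time_s: 20.12
tcp_pos: [0.6356, 0.0618, 0.2882]
ee_rot: [[0.98, -0.199, -0.01], [-0.199, -0.98, -0.001], [-0.01, 0.003, -1.0]]
wrist_force: [-10.4, 0.8, 3.3]
gripper_width: 0.246
gripper_force: 30.0
```

Emit:
apply_moves --moves '[[[0.0015,0,0],0],[[0,0,0],0]]'

```text
time_s: 20.28
tcp_pos: [0.6358, 0.0618, 0.2881]
ee_rot: [[0.98, -0.199, -0.013], [-0.199, -0.98, -0.0], [-0.013, 0.003, -1.0]]
wrist_force: [-12.9, 1.9, 5.9]
gripper_width: 0.245
gripper_force: 30.0
```

```bash
python3 - <<'E'
from h import *
p=imaging.capture("side");q=imaging.capture("top")
a=cv2.resize(p["frame"][85:185,205:305],None,fx=4,fy=6,interpolation=2);b=cv2.resize(q["frame"][130:230,180:280],None,fx=4,fy=6,interpolation=2)
cv2.imwrite("pics/s5.png",np.hstack([a,b]))
H=np.array([.5622,.079,.256]);T=np.array(r.sense()["tcp_pos"]);R=np.array(r.sense()["ee_rot"])
for n,c in(("side",p),("top",q)):
    for t in("pivot","grip","hub"):
        k=models.place_of(c,t)
        for j in k[:1]:print(n,t,(np.array(j["at"])*[512,384]).round(1),round(j["confidence"],2))
for a in range(-20,-7,3):
    u=np.array([np.cos(np.radians(a)),np.sin(np.radians(a)),0]);P=H+.08*u+[0,0,.017]
    d=P-T;print(a,"side",proj(p,P).round(1),"top",proj(q,P).round(1),"button side",proj(p,P+[0,0,.061]).round(1),(R.T@d)[:2].round(4))
print(proj(p,T),proj(p,T+[0,0,.019]))
E
```

```text
side pivot [269.3 142.1] 0.56
side hub [245.  153.1] 0.79
top pivot [234.3 156.1] 0.64
top hub [226.5 183.9] 0.61
-20 side [270.5 144.3] top [238.1 157.5] button side [270.8 125.6] [0.0038 0.0096]
-17 side [270.1 143.5] top [236.6 157. ] button side [270.4 124.8] [0.0043 0.0054]
-14 side [269.7 142.7] top [235.1 156.6] button side [270. 124.] [0.0046 0.0012]
-11 side [269.2 141.9] top [233.5 156.2] button side [269.5 123.3] [ 0.0047 -0.003 ]
-8 side [268.6 141.1] top [232. 156.] button side [268.9 122.5] [ 0.0045 -0.0071]
[268.13181656 138.22146412] [268.20444989 132.44461777]
```

View pics/s5.png

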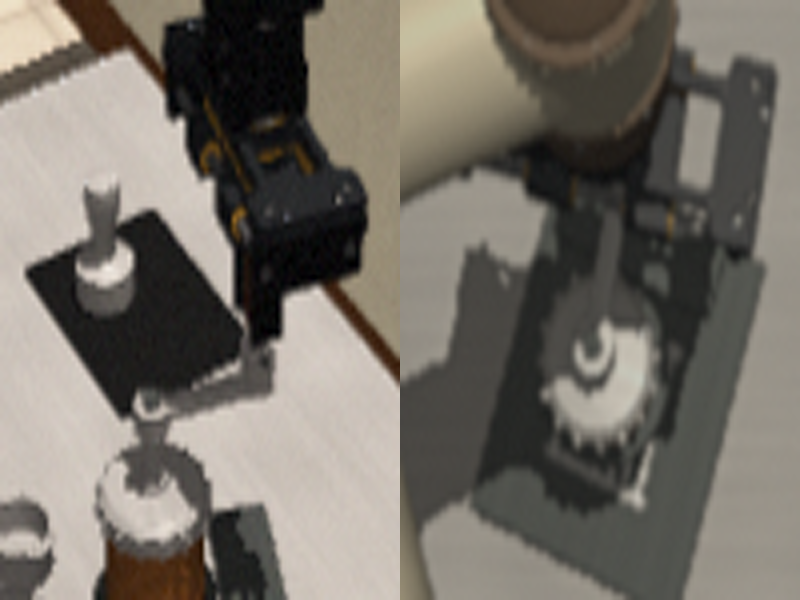

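The picture shows the arm pointing away (pivot ≈ (269,142) in side). The 3 mm outward push was met by a hard stop, so the grip is fully upright. The tool rides at radius ≈ 75.3 mm, so I'll relax the preload and wind.

Emit:
apply_moves --moves '[[[-0.002,0,0],0],[[-0.002,0,0],0],[[-0.0006,0.0092,0.0001],7],[[-0.0005,0.0092,0],7],[[-0.0006,0.0092,0.0001],7]]'

```text
time_s: 21.1
tcp_pos: [0.626, 0.0388, 0.2881]
ee_rot: [[0.841, -0.541, -0.001], [-0.541, -0.841, 0.004], [-0.003, -0.002, -1.0]]
wrist_force: [-2.4, 7.0, 2.1]
gripper_width: 0.247
gripper_force: 30.0
```

Emit:
apply_moves --moves '[[[-0.0005,0.0092,0],7],[[-0.0006,0.0092,0.0001],7],[[-0.0005,0.0092,0],7],[[-0.0006,0.0092,0.0001],7],[[0,0,0],0]]'

```text
time_s: 21.52
tcp_pos: [0.5995, 0.0128, 0.288]
ee_rot: [[0.49, -0.872, -0.0], [-0.872, -0.49, 0.003], [-0.003, -0.001, -1.0]]
wrist_force: [-1.3, 4.5, -0.4]
gripper_width: 0.248
gripper_force: 30.0
```

Emit:
apply_moves --moves '[[[-0.0006,0.0092,0.0001],7],[[-0.0006,0.0092,0],7],[[-0.0006,0.0092,0.0001],7],[[-0.0005,0.0092,0],7],[[-0.0006,0.0092,0.0001],7]]'

```text
time_s: 21.93
tcp_pos: [0.5574, 0.0024, 0.2878]
ee_rot: [[-0.099, -0.995, 0.003], [-0.995, 0.099, -0.0], [-0.0, -0.003, -1.0]]
wrist_force: [4.3, -1.1, -0.8]
gripper_width: 0.243
gripper_force: 30.0
```

Emit:
apply_moves --moves '[[[-0.0006,0.0092,0.0001],7],[[-0.0006,0.0092,0],7],[[-0.0006,0.0092,0.0001],7],[[-0.0005,0.0092,0],7],[[-0.0006,0.0092,0.0001],7]]'

```text
time_s: 22.35
tcp_pos: [0.5137, 0.0181, 0.2875]
ee_rot: [[-0.653, -0.758, -0.002], [-0.758, 0.653, -0.004], [0.005, -0.002, -1.0]]
wrist_force: [0.8, -5.8, -0.2]
gripper_width: 0.245
gripper_force: 30.0
```

Emit:
apply_moves --moves '[[[0.0015,0,0],0],[[0.0015,0,0],0],[[0,0,0],0]]'

```text
time_s: 22.6
tcp_pos: [0.5125, 0.0186, 0.2874]
ee_rot: [[-0.647, -0.763, 0.0], [-0.763, 0.647, 0.002], [-0.001, 0.001, -1.0]]
wrist_force: [-0.7, 4.6, 2.2]
gripper_width: 0.245
gripper_force: 30.0
```

Emit:
apply_moves --moves '[[[0.0015,0,0],0],[[0.001,0,0],0],[[0,0,0],0]]'

```text
time_s: 22.85
tcp_pos: [0.5124, 0.0183, 0.2873]
ee_rot: [[-0.647, -0.762, 0.004], [-0.762, 0.647, 0.005], [-0.006, 0.0, -1.0]]
wrist_force: [2.1, 8.4, -0.1]
gripper_width: 0.245
gripper_force: 30.0
```

Emit:
apply_moves --moves '[[[-0.0004,0.0092,0.0001],7],[[-0.0004,0.0092,0],7],[[-0.0004,0.0092,0.0001],7],[[-0.0004,0.0092,0],7],[[-0.0004,0.0092,0.0001],7]]'

```text
time_s: 23.27
tcp_pos: [0.4874, 0.0534, 0.2872]
ee_rot: [[-0.969, -0.246, 0.002], [-0.246, 0.969, -0.002], [-0.002, -0.002, -1.0]]
wrist_force: [4.6, -3.1, -2.4]
gripper_width: 0.244
gripper_force: 30.0
```

Emit:
apply_moves --moves '[[[-0.0004,0.0092,0.0001],7],[[-0.0004,0.0092,0],7],[[-0.0004,0.0092,0],7]]'

```text
time_s: 23.52
tcp_pos: [0.4831, 0.0798, 0.2869]
ee_rot: [[-0.993, 0.118, -0.002], [0.118, 0.993, -0.004], [0.002, -0.004, -1.0]]
wrist_force: [-0.5, -3.9, 2.3]
gripper_width: 0.246
gripper_force: 30.0
```

```bash
python3 - <<'E'
import numpy as np
D=[(.6318,.1079,.917,.398),(.6354,.0619,.98,-.2),(.626,.0388,.841,-.541),(.5995,.0128,.49,-.872),(.5574,.0024,-.099,-.995),(.5137,.0181,-.653,-.758),(.5124,.0183,-.647,-.762),(.4874,.0534,-.969,-.246),(.4831,.0798,-.993,.118)]
A=[];b=[]
for x,y,c,s in D: A+=[[2*x,2*y,1]];b+=[x*x+y*y]
for S in(slice(0,9),slice(1,9),slice(0,5)):
    h=np.linalg.lstsq(np.array(A[S]),b[S],rcond=None)[0];R=np.sqrt(h[2]+h[0]**2+h[1]**2);print(h[:2],R)
    for x,y,c,s in D:
        v=np.array([x,y])-h[:2];print(round(np.linalg.norm(v)*1000,1),round(np.degrees(np.arctan2(v[1],v[0])-np.arctan2(s,c))%360,1),end=" | ")
    print()
E
```

```text
[0.56020669 0.07929899] 0.07716398662622831
77.1 358.3 | 77.2 358.5 | 77.3 1.1 | 77.2 1.2 | 77.0 3.6 | 76.9 3.5 | 77.5 2.2 | 77.3 5.3 | 77.1 6.4 | 
[0.56022773 0.07937978] 0.07722058416584499
77.0 358.3 | 77.2 358.4 | 77.3 1.1 | 77.3 1.2 | 77.0 3.6 | 76.9 3.5 | 77.6 2.3 | 77.3 5.4 | 77.1 6.5 | 
[0.56065009 0.07905396] 0.07674958989568702
76.8 358.6 | 76.7 358.6 | 76.8 1.1 | 76.8 1.1 | 76.7 3.3 | 76.9 3.1 | 77.6 1.9 | 77.6 5.1 | 77.6 6.2 |
```

Emit:
apply_moves --moves '[[[0,0,0],0],[[0,0,0],0],[[0.0028,0,0],0],[[0,0,0],0]]' --hand 0.034

```text
time_s: 23.85
tcp_pos: [0.4807, 0.0814, 0.2868]
ee_rot: [[-0.994, 0.112, -0.0], [0.112, 0.994, 0.0], [0.0, 0.0, -1.0]]
wrist_force: [0.6, 0.2, 0.1]
gripper_width: 0.378
gripper_force: 0.0
```

Emit:
apply_moves --moves '[[[0,0,0],-6.9],[[0,0,0],-6.9],[[0,0,0],-6.9],[[0,0,0],-6.9],[[0,0,0],-6.9]]'

```text
time_s: 24.27
tcp_pos: [0.4809, 0.0814, 0.2869]
ee_rot: [[-0.88, -0.476, 0.0], [-0.476, 0.88, 0.0], [-0.0, 0.0, -1.0]]
wrist_force: [0.0, -1.1, -0.4]
gripper_width: 0.389
gripper_force: 0.0
```

Emit:
apply_moves --moves '[[[0,0,0],-6.9],[[0,0,0],-6.9],[[0,0,0],-6.9],[[0,0,0],-6.9],[[0,0,0],-6.9]]'

```text
time_s: 24.68
tcp_pos: [0.4809, 0.0814, 0.2869]
ee_rot: [[-0.455, -0.89, 0.0], [-0.89, 0.455, 0.0], [-0.0, -0.0, -1.0]]
wrist_force: [-0.1, 0.5, 0.9]
gripper_width: 0.388
gripper_force: 0.0
```

Emit:
apply_moves --moves '[[[0,0,0],-6.9],[[0,0,0],-6.9],[[0,0,0],-6.9],[[0,0,0],-6.9],[[0,0,0],-6.9]]'

```text
time_s: 25.1
tcp_pos: [0.4809, 0.0814, 0.2869]
ee_rot: [[0.129, -0.992, 0.0], [-0.992, -0.129, 0.0], [-0.0, -0.0, -1.0]]
wrist_force: [-0.1, 0.7, -0.3]
gripper_width: 0.389
gripper_force: 0.0
```

Emit:
apply_moves --moves '[[[0,0,0],-6.9],[[0,0,0],-6.9],[[0,0,0],-6.9],[[0,0,0],-6.9],[[0,0,0],-6.9]]'

```text
time_s: 25.52
tcp_pos: [0.4809, 0.0814, 0.2869]
ee_rot: [[0.668, -0.744, 0.0], [-0.744, -0.668, 0.0], [-0.0, -0.0, -1.0]]
wrist_force: [-0.1, 0.1, 0.5]
gripper_width: 0.387
gripper_force: 0.0
```

Emit:
apply_moves --moves '[[[0,0,0],-6.9],[[0,0,0],-6.9],[[0,0,0],-6.9],[[0,0,0],-6.9],[[0,0,0],-6.9]]'

```text
time_s: 25.93
tcp_pos: [0.4809, 0.0814, 0.2869]
ee_rot: [[0.972, -0.235, 0.0], [-0.235, -0.972, 0.0], [0.0, -0.0, -1.0]]
wrist_force: [0.1, -0.4, 0.0]
gripper_width: 0.39
gripper_force: 0.0
```

Emit:
apply_moves --moves '[[[0,0,0],-6.9],[[0,0,0],-6.9],[[0,0,0],0]]'

```text
time_s: 26.18
tcp_pos: [0.4809, 0.0814, 0.2869]
ee_rot: [[1.0, -0.0, 0.0], [-0.0, -1.0, 0.0], [0.0, -0.0, -1.0]]
wrist_force: [-0.2, 0.4, -0.1]
gripper_width: 0.393
gripper_force: 0.0
```

Emit:
apply_moves --moves '[[[0,0,0],0],[[0,0,0],0],[[0,0,0],0],[[0,0,0],0]]' --hand 0.015

```text
time_s: 26.52
tcp_pos: [0.4809, 0.0814, 0.2869]
ee_rot: [[1.0, -0.005, -0.0], [-0.005, -1.0, -0.0], [-0.0, 0.0, -1.0]]
wrist_force: [0.1, -0.6, 0.6]
gripper_width: 0.242
gripper_force: 30.0
```

Emit:
apply_moves --moves '[[[-0.0015,0,0],1.2],[[0.0006,-0.0098,0.0001],7],[[0.0006,-0.0097,0],7],[[0.0006,-0.0098,0.0001],7],[[0.0006,-0.0097,0],7]]'

```text
time_s: 26.93
tcp_pos: [0.4902, 0.1175, 0.2867]
ee_rot: [[0.867, -0.498, 0.001], [-0.498, -0.867, -0.004], [0.002, 0.003, -1.0]]
wrist_force: [5.2, -7.7, -2.3]
gripper_width: 0.242
gripper_force: 30.0
```

Emit:
apply_moves --moves '[[[0.0006,-0.0098,0.0001],7],[[0.0006,-0.0097,0],7],[[0.0006,-0.0098,0.0001],7],[[0.0006,-0.0097,0],7],[[0.0006,-0.0097,0.0001],7]]'

```text
time_s: 27.35
tcp_pos: [0.5238, 0.15, 0.2863]
ee_rot: [[0.425, -0.905, -0.004], [-0.905, -0.425, -0.004], [0.002, 0.005, -1.0]]
wrist_force: [-1.9, -6.4, 2.6]
gripper_width: 0.246
gripper_force: 30.0
```

Clean tracking: drag 4.4 N, outward preload about 5 N, about 305° wound. I'll finish the fast part to about 326°, then turn the tool a quarter so that pad friction under a light grip acts as a torque limiter for the slow search.

Emit:
apply_moves --moves '[[[0.0006,-0.0098,0.0001],7],[[0.0006,-0.0097,0],7],[[0.0006,-0.0098,0.0001],7],[[0.001,0,0],0],[[0,0,0],0]]'

```text
time_s: 27.77
tcp_pos: [0.5534, 0.1584, 0.2862]
ee_rot: [[0.082, -0.997, 0.001], [-0.997, -0.082, 0.0], [-0.0, -0.001, -1.0]]
wrist_force: [-0.0, -1.4, 0.2]
gripper_width: 0.244
gripper_force: 30.0
```

Emit:
apply_moves --moves '[[[0,0,0],-6.6],[[0,0,0],-6.6],[[0,0,0],-6.6],[[0,0,0],-6.6],[[0,0,0],-6.6]]'

```text
time_s: 28.18
tcp_pos: [0.5536, 0.1585, 0.2862]
ee_rot: [[0.616, -0.787, 0.003], [-0.787, -0.616, 0.001], [0.001, -0.003, -1.0]]
wrist_force: [2.3, -1.4, -1.4]
gripper_width: 0.245
gripper_force: 30.0
```

Emit:
apply_moves --moves '[[[0,0,0],-6.6],[[0,0,0],-6.6],[[0,0,0],-6.6],[[0,0,0],-6.6],[[0,0,0],-6.6]]'

```text
time_s: 28.6
tcp_pos: [0.5539, 0.1588, 0.2863]
ee_rot: [[0.946, -0.325, 0.003], [-0.325, -0.946, 0.002], [0.003, -0.003, -1.0]]
wrist_force: [2.9, -0.3, -0.8]
gripper_width: 0.25
gripper_force: 30.0
```

Emit:
apply_moves --moves '[[[0,0,0],-6.6],[[0,0,0],-6.6],[[0,0,0],-6.6],[[0,0,0],-6.6],[[0,0,0],0]]'

```text
time_s: 29.02
tcp_pos: [0.5539, 0.1591, 0.2863]
ee_rot: [[0.992, 0.126, 0.003], [0.126, -0.992, 0.002], [0.004, -0.001, -1.0]]
wrist_force: [3.2, 0.5, -1.9]
gripper_width: 0.244
gripper_force: 30.0
```

Emit:
apply_moves --moves '[[[0,0,0],0],[[0,0,0],0],[[0,0,0],0],[[0,0,0],0]]' --hand 0.021

```text
time_s: 29.35
tcp_pos: [0.5535, 0.159, 0.2863]
ee_rot: [[0.993, 0.121, 0.002], [0.121, -0.993, 0.001], [0.002, -0.001, -1.0]]
wrist_force: [4.6, 2.4, -1.0]
gripper_width: 0.248
gripper_force: 19.9
```

Emit:
apply_moves --moves '[[[0.0014,-0.001,0],1],[[0.0014,-0.0005,0],1],[[0.0014,0,0],1],[[0.0014,0,0],1],[[0.0014,0,0],1]]' --hand 0.0212

```text
time_s: 29.77
tcp_pos: [0.5586, 0.1595, 0.286]
ee_rot: [[0.999, 0.033, -0.003], [0.033, -0.999, -0.002], [-0.003, 0.002, -1.0]]
wrist_force: [-4.9, -1.6, 2.7]
gripper_width: 0.249
gripper_force: 15.3
```

Emit:
apply_moves --moves '[[[0.0014,0,0],1],[[0.0014,0,0],1],[[0.0014,0.0001,0],1],[[0.0014,0,0],1],[[0.0014,0,0.0001],1]]'

```text
time_s: 30.18
tcp_pos: [0.5662, 0.1593, 0.286]
ee_rot: [[0.998, -0.055, -0.002], [-0.055, -0.998, -0.002], [-0.002, 0.002, -1.0]]
wrist_force: [-4.3, -2.5, 3.3]
gripper_width: 0.247
gripper_force: 15.3
```

Emit:
apply_moves --moves '[[[0.0014,0,0],1],[[0.0014,0.0001,0],1],[[0.0014,0,0],1],[[0.0014,0,0],1],[[0.0014,0,0],1]]'

```text
time_s: 30.6
tcp_pos: [0.573, 0.1585, 0.286]
ee_rot: [[0.99, -0.142, -0.003], [-0.142, -0.99, -0.002], [-0.002, 0.002, -1.0]]
wrist_force: [-5.2, -3.4, 3.1]
gripper_width: 0.245
gripper_force: 15.3
```

Emit:
apply_moves --moves '[[[0.0014,0,0],1],[[0.0014,0.0001,0],1],[[0.0014,0,0],1],[[0.0014,0,0],1],[[0.0014,0,0.0001],1]]'

```text
time_s: 31.02
tcp_pos: [0.5798, 0.1571, 0.2859]
ee_rot: [[0.974, -0.227, -0.003], [-0.227, -0.974, -0.002], [-0.002, 0.003, -1.0]]
wrist_force: [-5.3, -2.7, 3.8]
gripper_width: 0.247
gripper_force: 15.3
```

Emit:
apply_moves --moves '[[[0.0014,0,0],1],[[0.0014,0.0001,0],1],[[0.0014,0,0],1],[[0.0014,0,0],1],[[0.0014,0,0],1]]'

```text
time_s: 31.43
tcp_pos: [0.5864, 0.1552, 0.2858]
ee_rot: [[0.95, -0.311, -0.003], [-0.311, -0.95, -0.002], [-0.002, 0.003, -1.0]]
wrist_force: [-6.1, -3.0, 4.1]
gripper_width: 0.248
gripper_force: 15.3
```

Emit:
apply_moves --moves '[[[0.0014,0,0],1],[[0.0014,0.0001,0],1],[[0.0014,0,0],1],[[0.0014,0,0],1],[[0.0014,0,0.0001],1]]'

```text
time_s: 31.85
tcp_pos: [0.5928, 0.1527, 0.2858]
ee_rot: [[0.919, -0.393, -0.004], [-0.393, -0.919, -0.002], [-0.002, 0.004, -1.0]]
wrist_force: [-6.5, -3.3, 3.2]
gripper_width: 0.254
gripper_force: 15.3
```

Emit:
apply_moves --moves '[[[0.0014,0,0],1],[[0.0014,0.0001,0],1],[[0.0014,0,0],1],[[0.0014,0,0],1],[[0.0014,0,0.0001],1]]'

```text
time_s: 32.27
tcp_pos: [0.599, 0.1496, 0.2857]
ee_rot: [[0.882, -0.472, -0.004], [-0.472, -0.882, -0.002], [-0.002, 0.004, -1.0]]
wrist_force: [-7.1, -3.7, 4.2]
gripper_width: 0.242
gripper_force: 15.3
```

Emit:
apply_moves --moves '[[[0.0014,0.0005,0],1],[[0.0014,0.0005,0],1],[[0.0014,0,0],1],[[0.0014,0,0],1],[[0.0014,0,0],1]]'

```text
time_s: 32.68
tcp_pos: [0.6048, 0.1459, 0.2857]
ee_rot: [[0.837, -0.547, -0.003], [-0.547, -0.837, -0.001], [-0.002, 0.002, -1.0]]
wrist_force: [-5.6, -1.5, 2.9]
gripper_width: 0.246
gripper_force: 15.3
```

Emit:
apply_moves --moves '[[[0.0014,0.0001,0],1],[[0.0014,0,0],1],[[0.0014,0,0],1],[[0.0014,0.0001,0],1],[[0.0014,0,0.0001],1]]'

```text
time_s: 33.1
tcp_pos: [0.6104, 0.1419, 0.2857]
ee_rot: [[0.787, -0.617, -0.003], [-0.617, -0.787, -0.001], [-0.002, 0.002, -1.0]]
wrist_force: [-6.1, -0.6, 4.0]
gripper_width: 0.248
gripper_force: 15.3
```

Emit:
apply_moves --moves '[[[0.0014,0.0001,0],1],[[0.0014,0,0],1],[[0.0014,0,0],1],[[0.0014,0,0],1],[[0.0014,0,0.0001],1]]'

```text
time_s: 33.52
tcp_pos: [0.6156, 0.1373, 0.2856]
ee_rot: [[0.73, -0.684, -0.003], [-0.684, -0.73, -0.001], [-0.002, 0.003, -1.0]]
wrist_force: [-6.9, 0.3, 3.4]
gripper_width: 0.248
gripper_force: 15.3
```

Emit:
apply_moves --moves '[[[0.0014,0.0001,0],1],[[0.0014,0,0],1]]'

```text
time_s: 33.68
tcp_pos: [0.6175, 0.1354, 0.2856]
ee_rot: [[0.706, -0.709, -0.003], [-0.709, -0.706, -0.001], [-0.002, 0.003, -1.0]]
wrist_force: [-6.1, -0.8, 3.0]
gripper_width: 0.252
gripper_force: 15.3
```

Emit:
apply_moves --moves '[[[0.0014,0,0],1],[[0.0014,0,0],1],[[0.0014,0.0001,0],1],[[0.0014,0,0],1],[[0.0014,0,0],1]]'

```text
time_s: 34.1
tcp_pos: [0.6218, 0.1307, 0.2855]
ee_rot: [[0.641, -0.767, -0.004], [-0.767, -0.641, 0.0], [-0.003, 0.003, -1.0]]
wrist_force: [-9.4, 3.8, 5.1]
gripper_width: 0.242
gripper_force: 15.4
```

Emit:
apply_moves --moves '[[[0,0,0],0],[[0,0,0],0]]'

```text
time_s: 34.27
tcp_pos: [0.6217, 0.1308, 0.2855]
ee_rot: [[0.642, -0.767, -0.004], [-0.767, -0.642, 0.0], [-0.003, 0.003, -1.0]]
wrist_force: [-8.1, 0.5, 3.7]
gripper_width: 0.247
gripper_force: 15.4
```

Emit:
apply_moves --moves '[[[0,0,0],0]]'

```text
time_s: 34.35
tcp_pos: [0.6217, 0.1308, 0.2855]
ee_rot: [[0.642, -0.767, -0.004], [-0.767, -0.642, 0.0], [-0.003, 0.003, -1.0]]
wrist_force: [-9.0, 0.7, 4.7]
gripper_width: 0.245
gripper_force: 15.4
```

Emit:
apply_moves --moves '[[[0.0007,0,0],0.5],[[0,0,0],0]]'

```text
time_s: 34.52
tcp_pos: [0.6218, 0.1307, 0.2855]
ee_rot: [[0.635, -0.772, -0.005], [-0.772, -0.635, 0.001], [-0.004, 0.003, -1.0]]
wrist_force: [-8.5, 2.3, 4.5]
gripper_width: 0.246
gripper_force: 15.4
```

Emit:
apply_moves --moves '[[[0,0,0],0]]'

```text
time_s: 34.6
tcp_pos: [0.6218, 0.1307, 0.2855]
ee_rot: [[0.636, -0.772, -0.005], [-0.772, -0.636, 0.001], [-0.004, 0.003, -1.0]]
wrist_force: [-8.5, 2.8, 5.6]
gripper_width: 0.246
gripper_force: 15.4
```

Emit:
apply_moves --moves '[[[0.0006,0,0],0],[[0,0,0],0]]'

```text
time_s: 34.77
tcp_pos: [0.6219, 0.1306, 0.2855]
ee_rot: [[0.636, -0.772, -0.005], [-0.772, -0.636, 0.001], [-0.004, 0.003, -1.0]]
wrist_force: [-10.0, 3.3, 4.8]
gripper_width: 0.251
gripper_force: 15.4
```

Emit:
apply_moves --moves '[[[0,0,0],0]]'

```text
time_s: 34.85
tcp_pos: [0.6219, 0.1306, 0.2855]
ee_rot: [[0.636, -0.772, -0.005], [-0.772, -0.636, 0.001], [-0.004, 0.003, -1.0]]
wrist_force: [-9.5, 4.0, 5.9]
gripper_width: 0.25
gripper_force: 15.4
```

Emit:
apply_moves --moves '[[[0,0,0],0]]'

```text
time_s: 34.93
tcp_pos: [0.6218, 0.1306, 0.2855]
ee_rot: [[0.636, -0.772, -0.005], [-0.772, -0.636, 0.001], [-0.004, 0.003, -1.0]]
wrist_force: [-10.1, 4.0, 4.8]
gripper_width: 0.246
gripper_force: 15.4
```

The seat is felt at about 9.2 N, roughly 4.8 N above drag, with the TCP held still against further command. That is firmly home. I'll relax, open, turn the tool so that it closes along the hinge pin, and regrip.

Emit:
apply_moves --moves '[[[-0.0012,0.0007,0],0],[[-0.0012,0.0007,0],0],[[-0.0011,0.0006,0],0],[[0,0,0],0]]'

```text
time_s: 35.27
tcp_pos: [0.6213, 0.131, 0.2857]
ee_rot: [[0.635, -0.772, 0.002], [-0.772, -0.635, 0.0], [0.001, -0.002, -1.0]]
wrist_force: [0.3, -1.1, 2.2]
gripper_width: 0.245
gripper_force: 15.3
```

Emit:
apply_moves --moves '[[[0,0,0],0],[[0,0,0],0],[[0,0,0],0],[[0,0,0],0]]' --hand 0.038

```text
time_s: 35.6
tcp_pos: [0.6207, 0.1311, 0.2852]
ee_rot: [[0.636, -0.772, -0.0], [-0.772, -0.636, 0.0], [-0.0, -0.0, -1.0]]
wrist_force: [-0.0, -0.3, -0.1]
gripper_width: 0.416
gripper_force: 0.0
```

Emit:
apply_moves --moves '[[[0,0,0],6.9],[[0,0,0],6.9],[[0,0,0],6.9],[[0,0,0],6.9],[[0,0,0],6.9]]'

```text
time_s: 36.02
tcp_pos: [0.6206, 0.1311, 0.2853]
ee_rot: [[0.081, -0.997, 0.0], [-0.997, -0.081, 0.0], [-0.0, -0.0, -1.0]]
wrist_force: [0.3, 0.1, -0.3]
gripper_width: 0.433
gripper_force: 0.0
```

Emit:
apply_moves --moves '[[[0,0,0],6.9],[[0,0,0],6.9],[[0,0,0],6.9],[[0,0,0],6.9],[[0,0,0],6.9]]'

```text
time_s: 36.43
tcp_pos: [0.6206, 0.1311, 0.2854]
ee_rot: [[-0.498, -0.867, 0.0], [-0.867, 0.498, 0.0], [-0.0, -0.0, -1.0]]
wrist_force: [0.6, -0.8, -0.9]
gripper_width: 0.434
gripper_force: 0.0
```

Emit:
apply_moves --moves '[[[0,0,0],6.9],[[0,0,0],6.9],[[0,0,0],6.9],[[0,0,0],0]]'

```text
time_s: 36.77
tcp_pos: [0.6206, 0.131, 0.2854]
ee_rot: [[-0.77, -0.638, 0.0], [-0.638, 0.77, 0.0], [-0.0, 0.0, -1.0]]
wrist_force: [-0.0, 0.1, 0.1]
gripper_width: 0.438
gripper_force: 0.0
```

Emit:
apply_moves --moves '[[[0,0,0],0],[[0,0,0],0],[[0,0,0],0],[[0,0,0],0]]' --hand 0.0208

```text
time_s: 37.1
tcp_pos: [0.6205, 0.131, 0.2855]
ee_rot: [[-0.768, -0.641, -0.0], [-0.641, 0.768, 0.0], [-0.0, 0.0, -1.0]]
wrist_force: [-1.0, -0.2, 0.2]
gripper_width: 0.265
gripper_force: 0.0
```

Emit:
apply_moves --moves '[[[0,0,0],0],[[0,0,0],0],[[0,0,0],0]]'

```text
time_s: 37.35
tcp_pos: [0.6204, 0.1311, 0.2855]
ee_rot: [[-0.768, -0.64, -0.0], [-0.64, 0.768, 0.0], [-0.0, 0.0, -1.0]]
wrist_force: [-1.0, 1.0, 0.3]
gripper_width: 0.243
gripper_force: 24.2
```

Emit:
apply_moves --moves '[[[0.0061,0,0.0005],0],[[0.0059,0,0.0016],0],[[0.0055,0,0.0026],0],[[0,0,0],0]]'

```text
time_s: 37.68
tcp_pos: [0.6113, 0.1233, 0.2839]
ee_rot: [[-0.767, -0.641, 0.015], [-0.641, 0.767, 0.009], [-0.017, -0.003, -1.0]]
wrist_force: [7.0, 8.8, 2.4]
gripper_width: 0.241
gripper_force: 25.1
```

Emit:
apply_moves --moves '[[[0.005,0,0.0035],0],[[0.0043,0,0.0043],0],[[0.0035,0,0.005],0],[[0,0,0],0]]'

```text
time_s: 38.02
tcp_pos: [0.5965, 0.1104, 0.271]
ee_rot: [[-0.768, -0.64, 0.002], [-0.641, 0.768, -0.002], [-0.0, -0.002, -1.0]]
wrist_force: [-5.0, -1.7, 8.1]
gripper_width: 0.239
gripper_force: 13.4
```

Emit:
apply_moves --moves '[[[0.0026,0,0.0055],0],[[0.0016,0,0.0059],0],[[0,0,0],0]]' --hand 0.018

```text
time_s: 38.27
tcp_pos: [0.5908, 0.1056, 0.2595]
ee_rot: [[-0.768, -0.64, -0.005], [-0.64, 0.768, -0.005], [0.007, -0.001, -1.0]]
wrist_force: [-10.8, -6.9, 11.7]
gripper_width: 0.237
gripper_force: 30.1
```

Emit:
apply_moves --moves '[[[0.0005,0,0.004],0],[[0,0,0],0]]'

```text
time_s: 38.43
tcp_pos: [0.5897, 0.1046, 0.2552]
ee_rot: [[-0.769, -0.64, -0.007], [-0.64, 0.769, -0.007], [0.01, -0.001, -1.0]]
wrist_force: [-13.0, -6.9, 12.7]
gripper_width: 0.24
gripper_force: 30.1
```

Emit:
apply_moves --moves '[[[0.002,0,0],0],[[0.002,0,0],0],[[0,0,0],0]]'

```text
time_s: 38.68
tcp_pos: [0.5895, 0.1044, 0.2549]
ee_rot: [[-0.768, -0.64, 0.0], [-0.64, 0.768, -0.002], [0.001, -0.001, -1.0]]
wrist_force: [-5.1, -2.7, 8.2]
gripper_width: 0.244
gripper_force: 30.0
```

Emit:
apply_moves --moves '[[[0,0,0.001],0],[[0,0,0],0]]'

```text
time_s: 38.85
tcp_pos: [0.5891, 0.1041, 0.2539]
ee_rot: [[-0.768, -0.64, -0.001], [-0.64, 0.768, -0.003], [0.003, -0.001, -1.0]]
wrist_force: [-5.4, -3.0, 9.0]
gripper_width: 0.239
gripper_force: 30.1
```

Emit:
apply_moves --moves '[[[0,0,0.001],0],[[0,0,0],0]]'

```text
time_s: 39.02
tcp_pos: [0.5888, 0.1039, 0.2528]
ee_rot: [[-0.768, -0.64, -0.002], [-0.64, 0.768, -0.003], [0.004, -0.001, -1.0]]
wrist_force: [-7.5, -4.5, 8.2]
gripper_width: 0.242
gripper_force: 30.1
```

Emit:
apply_moves --moves '[[[0,0,0.001],0],[[0,0,0],0]]'

```text
time_s: 39.18
tcp_pos: [0.5885, 0.1037, 0.2518]
ee_rot: [[-0.768, -0.64, -0.003], [-0.64, 0.768, -0.004], [0.005, -0.001, -1.0]]
wrist_force: [-7.4, -4.1, 8.8]
gripper_width: 0.239
gripper_force: 30.1
```

Emit:
apply_moves --moves '[[[0,0,0.001],0],[[0,0,0],0]]'

```text
time_s: 39.35
tcp_pos: [0.5882, 0.1035, 0.2507]
ee_rot: [[-0.768, -0.64, -0.004], [-0.64, 0.768, -0.004], [0.006, -0.001, -1.0]]
wrist_force: [-7.5, -5.2, 8.8]
gripper_width: 0.241
gripper_force: 30.1
```

Emit:
apply_moves --moves '[[[0.0005,0,0.001],0],[[0,0,0],0]]'

```text
time_s: 39.52
tcp_pos: [0.588, 0.1033, 0.2496]
ee_rot: [[-0.768, -0.64, -0.003], [-0.64, 0.768, -0.004], [0.005, -0.001, -1.0]]
wrist_force: [-6.6, -5.2, 7.9]
gripper_width: 0.24
gripper_force: 30.1
```

Emit:
apply_moves --moves '[[[0.0005,0,0.001],0],[[0,0,0],0]]'

```text
time_s: 39.68
tcp_pos: [0.5878, 0.1031, 0.2486]
ee_rot: [[-0.768, -0.64, -0.003], [-0.64, 0.768, -0.004], [0.005, -0.001, -1.0]]
wrist_force: [-7.2, -3.1, 7.3]
gripper_width: 0.238
gripper_force: 30.0
```

```bash
python3 - <<'E'
from h import *
p=imaging.capture("side");q=imaging.capture("top")
a=cv2.resize(p["frame"][85:185,195:295],None,fx=4,fy=6,interpolation=2);b=cv2.resize(q["frame"][130:230,180:280],None,fx=4,fy=6,interpolation=2)
cv2.imwrite("pics/s6.png",np.hstack([a,b]))
E
```

```text
(no output)
```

View pics/s6.png

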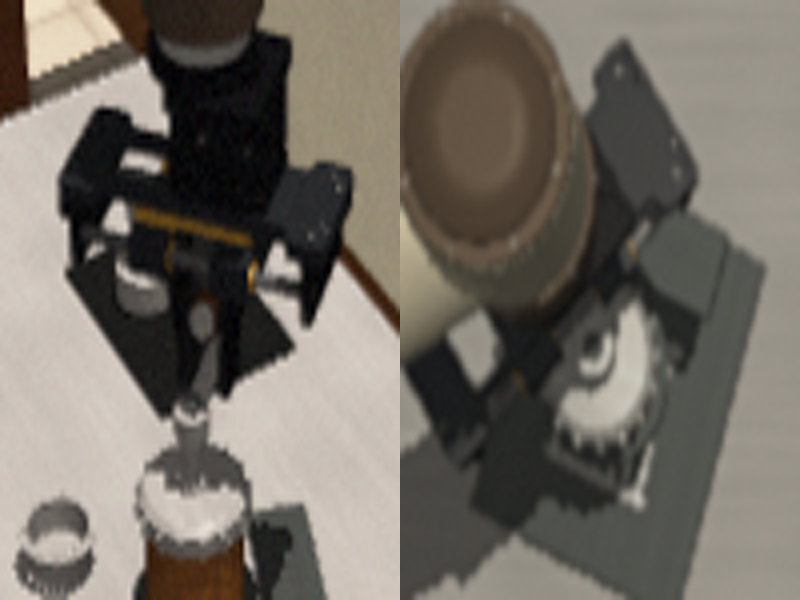

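```bash
python3 - <<'E'
from h import *
p=imaging.capture("side")
a=np.radians(40.7);u=np.array([np.cos(a),np.sin(a),0]);H=np.array([.5603,.0793,.2528])
P=H+.08*u+[0,0,.017]
for f in range(0,91,10):
    c=np.radians(f);print(f,proj(p,P+.061*(-u*np.cos(c)+np.array([0,0,np.sin(c)]))).round(1))
print(proj(p,H),proj(p,P))
E
```

```text
0 [244.  145.1]
10 [244.  141.7]
20 [244.2 138.1]
30 [244.7 134.3]
40 [245.3 130.5]
50 [246.2 126.8]
60 [247.1 123.3]
70 [248.2 120.2]
80 [249.4 117.5]
90 [250.6 115.3]
[241.88874552 153.76743054] [250.8787993  133.68366185]
```

The grip's end button sits at ≈ (245.7,138.7) px, which is a fold angle of about 19°: the pads slid and it isn't flat yet. I'll release and press it flat from above with closed fingertips, which also measures flatness.

Emit:
apply_moves --moves '[[[0,0,0],0],[[0,0,0],0],[[0,0,0],0],[[0,0,0],0],[[0,0,0],0]]' --hand 0.042

```text
time_s: 40.25
tcp_pos: [0.5899, 0.1055, 0.2464]
ee_rot: [[-0.768, -0.64, -0.0], [-0.64, 0.768, -0.0], [0.0, 0.0, -1.0]]
wrist_force: [0.8, -0.4, 0.1]
gripper_width: 0.463
gripper_force: 0.0
```

Emit:
apply_moves --moves '[[[0,0,-0.015],0],[[0,0,-0.02],0],[[0,0,-0.02],0],[[0,0,-0.008],0],[[0,0,0],0]]'

```text
time_s: 40.67
tcp_pos: [0.5908, 0.1058, 0.3118]
ee_rot: [[-0.768, -0.64, 0.004], [-0.64, 0.768, 0.002], [-0.004, -0.002, -1.0]]
wrist_force: [-0.0, 0.2, -0.0]
gripper_width: 0.484
gripper_force: 0.0
```

Emit:
apply_moves --moves '[[[0,0,0],0],[[0,0,0],0],[[0,0,0],0],[[0,0,0],0],[[0,0,0],0]]' --hand 0

```text
time_s: 41.08
tcp_pos: [0.5895, 0.1053, 0.3088]
ee_rot: [[-0.769, -0.64, -0.001], [-0.64, 0.769, -0.001], [0.001, 0.0, -1.0]]
wrist_force: [0.6, -0.3, 0.1]
gripper_width: 0.188
gripper_force: 0.0
```

Emit:
apply_moves --moves '[[[0,0,0],0],[[0,0,0],0],[[0,0,0],0]]'

```text
time_s: 41.33
tcp_pos: [0.5897, 0.1054, 0.3096]
ee_rot: [[-0.769, -0.64, -0.0], [-0.64, 0.769, 0.0], [0.0, 0.0, -1.0]]
wrist_force: [-0.2, 0.1, -1.2]
gripper_width: 0.026
gripper_force: 0.0
```

Emit:
apply_moves --moves '[[[0.004,0,0.004],0],[[0,0,0.006],0],[[0,0,0.005],0],[[0,0,0.005],0],[[0,0,0],0]]'

```text
time_s: 41.75
tcp_pos: [0.586, 0.1026, 0.2882]
ee_rot: [[-0.769, -0.64, -0.002], [-0.64, 0.769, -0.001], [0.002, 0.001, -1.0]]
wrist_force: [-0.0, 0.4, 0.5]
gripper_width: 0.003
gripper_force: 0.1
```

Emit:
apply_moves --moves '[[[0,0,0.002],0],[[0,0,0.0015],0],[[0,0,0.001],0],[[0,0,0],0]]'

```text
time_s: 42.08
tcp_pos: [0.5867, 0.1028, 0.285]
ee_rot: [[-0.768, -0.64, -0.0], [-0.64, 0.768, -0.0], [0.0, 0.0, -1.0]]
wrist_force: [-0.5, -0.5, 1.7]
gripper_width: 0.006
gripper_force: 0.3
```

Emit:
apply_moves --moves '[[[0,0,0.001],0],[[0,0,0.001],0],[[0,0,0],0]]'

```text
time_s: 42.33
tcp_pos: [0.5866, 0.1028, 0.283]
ee_rot: [[-0.768, -0.64, -0.0], [-0.64, 0.768, -0.0], [0.0, 0.0, -1.0]]
wrist_force: [0.3, -0.1, 0.9]
gripper_width: 0.004
gripper_force: 0.5
```

Emit:
apply_moves --moves '[[[0,0,0.001],0],[[0,0,0.0005],0],[[0,0,0],0]]'

```text
time_s: 42.58
tcp_pos: [0.5866, 0.1028, 0.2815]
ee_rot: [[-0.769, -0.64, -0.0], [-0.64, 0.769, -0.0], [0.0, 0.0, -1.0]]
wrist_force: [-0.6, -0.6, 1.3]
gripper_width: 0.005
gripper_force: 0.4
```

Folding at about 1–2 N. I'll continue to the stop, expected near z ≈ 0.2808.

Emit:
apply_moves --moves '[[[0,0,0.0005],0],[[0,0,0.0005],0],[[0,0,0],0]]'

```text
time_s: 42.83
tcp_pos: [0.5867, 0.1027, 0.2808]
ee_rot: [[-0.769, -0.64, 0.0], [-0.64, 0.769, -0.0], [0.0, -0.0, -1.0]]
wrist_force: [-0.7, -0.3, 1.9]
gripper_width: 0.011
gripper_force: 0.7
```

Emit:
apply_moves --moves '[[[0,0,0.0005],0],[[0,0,0.0005],0],[[0,0,0],0]]'

```text
time_s: 43.08
tcp_pos: [0.5869, 0.1026, 0.2806]
ee_rot: [[-0.768, -0.64, 0.001], [-0.64, 0.768, -0.0], [-0.001, -0.001, -1.0]]
wrist_force: [-2.0, -1.6, 5.6]
gripper_width: 0.008
gripper_force: 2.3
```

Emit:
apply_moves --moves '[[[0,0,0.0005],0],[[0,0,0.0005],0],[[0,0,0],0]]'

```text
time_s: 43.33
tcp_pos: [0.587, 0.1024, 0.2804]
ee_rot: [[-0.768, -0.64, 0.002], [-0.64, 0.768, -0.001], [-0.001, -0.002, -1.0]]
wrist_force: [-1.7, -2.1, 6.4]
gripper_width: 0.004
gripper_force: 3.5
```

The stop is at z = 0.2807, exactly where flat should be. Retreat.

Emit:
apply_moves --moves '[[[0,0,-0.01],0],[[0,0,-0.03],0],[[0,0,-0.035],0],[[0,0,-0.03],0],[[0,0,0],0]]'

```text
time_s: 43.75
tcp_pos: [0.5891, 0.1032, 0.391]
ee_rot: [[-0.768, -0.64, 0.013], [-0.64, 0.768, 0.003], [-0.012, -0.006, -1.0]]
wrist_force: [0.0, 1.0, 1.8]
gripper_width: 0.003
gripper_force: 0.0
```

Emit:
apply_moves --moves '[[[0.03,0,0],0],[[0.03,0,0],0],[[0.03,0,0],0],[[0.03,0,0],0],[[0.03,0,0],0]]'

```text
time_s: 44.17
tcp_pos: [0.4704, 0.0065, 0.3831]
ee_rot: [[-0.768, -0.64, -0.0], [-0.64, 0.768, 0.001], [-0.0, 0.001, -1.0]]
wrist_force: [0.8, -1.1, 0.6]
gripper_width: 0.008
gripper_force: 0.0
```

Emit:
apply_moves --moves '[[[0.02,0,0],0],[[0,0,0],0],[[0,0,0],0],[[0,0,0],0],[[0,0,0],0]]'

```text
time_s: 44.58
tcp_pos: [0.4567, -0.0053, 0.3831]
ee_rot: [[-0.768, -0.64, -0.001], [-0.64, 0.768, 0.0], [0.0, 0.001, -1.0]]
wrist_force: [0.6, -0.2, -0.6]
gripper_width: 0.006
gripper_force: 0.0
```

```bash
python3 - <<'E'
from h import *
p=imaging.capture("side");q=imaging.capture("top")
a=cv2.resize(p["frame"][85:260,160:310],None,fx=2.6,fy=3.4,interpolation=2);b=cv2.resize(q["frame"][120:250,150:300],None,fx=2.6,fy=4.577,interpolation=2)
b=cv2.resize(b,(390,a.shape[0]));cv2.imwrite("pics/s7.png",np.hstack([a,b]))
for n,c in(("side",p),("top",q)):
    for t in("press","pivot","grip","hub"):
        k=models.place_of(c,t)
        for j in k[:1]:print(n,t,(np.array(j["at"])*[512,384]).round(1),round(j["confidence"],2))
a=np.radians(40.7);u=np.array([np.cos(a),np.sin(a),0]);H=np.array([.5603,.0793,.2528]);P=H+.08*u+[0,0,.017]
for c in(p,q):print(proj(c,H).round(1),proj(c,P).round(1),proj(c,P-.035*u).round(1))
print(r.sense()["tcp_pos"])
E
```

```text
side press [243.3 219.4] 0.95
side pivot [248.9 131.8] 0.59
side hub [241.6 155.9] 0.49
top press [233.3 194.3] 0.61
top grip [216.1 176.5] 0.55
top hub [223.7 186.3] 0.73
[241.9 153.8] [250.9 133.7] [247.  140.1]
[227.8 187.4] [207.8 163.7] [216.3 173.8]
[ 0.45610148 -0.00588951  0.3835834 ]
```

View pics/s7.png

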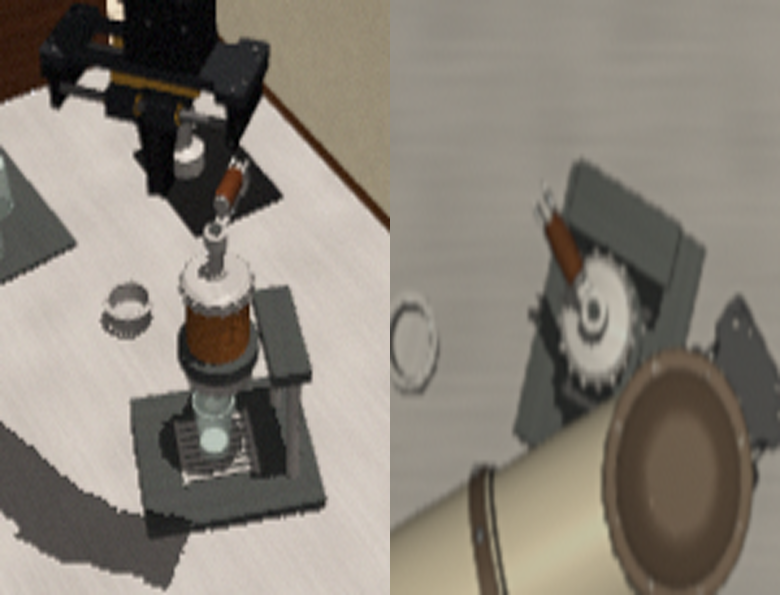

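The grip lies flat along the arm. The press origin is at (243,219) px, unchanged within about 3 px, the glass is in place, and nothing is being touched.

```bash
python3 -c "
from station import r
print(r.finish_job())"
```

```text
the job is handed in; nothing more can be done
None
```

I handed the job in at about 45 s. The grip was swung up to its upright stop, the crank wound clockwise about 383° and pressed home at about 9 N (roughly 4.8 N above the drag), and the grip folded back flat and released. In the last pictures the press and its shot glass stand where they were, and nothing else looked disturbed in the parts of the counter I checked.

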